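Set a suspension damper five clicks out and cap it

TASK

The damper in the vise has just been serviced: set its compression adjuster. Turn the red dial clockwise (seen from above), gently, until it is fully closed against its stop, without twisting the damper in the vise jaws, then open it exactly five clicks anticlockwise, counting them by feel. Then put the black dust cap over the dial so that it sits down on the top cap, let go, and leave everything else on the bench where it is.

Things in the scene. Friction and masses are not known exactly. Their poses are not given: they have to be found in the camera images.
- dial_mid (a point): point on the upright axis of the red dial, at mid height; fixed to the damper, it does not turn with the dial (whose turn is not measured). The dial is a round fluted disc, 36 mm across, 16 mm tall, on a 26 mm neck, to be gripped across any diameter. Clockwise seen from above closes it. It starts 3 to 8 clicks open of 12 and rests in a click of its own accord
- dial_top (a point): centre of the dial's upper face, 8 mm above dial_mid. Feel of the dial: clicks are even, 14 to 20 degrees apart. The resisting torque rises to about 0.14 N m a quarter of the way to the next click, is nil halfway, then the dial pulls onward with up to 0.12 N m and is nil again as it drops into the next click: one resist-and-pull wave per click. A grip of 45 N does not slip
- top_cap (a point): centre of the upper face of the damper's black top cap (50 mm across), on the dial's axis, 21 mm below dial_mid, about 180 mm above the bench; z up. The dust cap's rim sits on this face. The dial's upper face is 29 mm above it, its lower face 13 mm; the vise jaws end 29 mm below it
- needle (a joint): hidden needle's height in m: 0 when the dial is closed, about 0.5 mm at 12 clicks; far too coarse a reading to tell clicks. Closed is the last click, against a hard stop: turned on clockwise from there, no more waves come and the torque climbs steeply from zero. 0.25 to 0.3 N m there shows that it is closed
- damper (a joint): turn of the damper in the vise's soft jaws about the dial's axis, rad, 0 at the start, anticlockwise positive. The jaws hold it only lightly (harder clamping would crush the tube): above about 0.45 N m, as when the dial is forced on against its stop, it twists round in the jaws; more than 0.15 rad scores it and spoils the job
- dust_cap: black ribbed plastic cap with a grey disc on top, open below; 46 mm outside, 41 mm inside, 34 mm high, 31.5 mm deep inside, 30 g; stands on the bench, open side down, left or right of the vise. Origin: centre of the rim's plane; z up. It goes over the dial with 2.5 mm to spare all round
- vise: blue-grey bench vise bolted to the bench, 100 mm wide jaws with aluminium soft jaws, top 151 mm above the bench, screw and 145 mm cross bar towards its own -x side (135 mm from the origin, up to 100 mm above the bench); it holds the damper upright. Origin: on the bench, under the dial's axis
- air_cap: orange ribbed plastic cap, open below, 36 mm across and 24 mm high, stands on the bench; it belongs to another part. Origin: centre of its underside
- brake_disc: flat steel brake disc, 180 mm across, 4 mm thick, lies on the bench. Origin: centre of its underside
- caliper: black brake caliper, about 90 x 60 x 30 mm, lies on the bench. Origin: centre of its underside
- brake_lever: black brake lever unit with an aluminium blade, about 150 x 90 x 30 mm, lies on the bench. Origin: near the middle of its underside
- parts_tray: blue open tray with bolts, 150 x 100 x 28 mm. Origin: centre of its underside
- screwdriver: screwdriver with a green handle, 200 mm long, lies on the bench. Origin: under its middle; its x axis points to the blade
- hex_key: dark L-shaped hex key, 160 mm long, 8 mm thick, lies on the bench. Origin: under the middle of the long arm, which runs along its x axis
Not all that is in view belongs to the job. Of the things like the dust_cap, leave any that is white or yellow; of the rest the smaller one is meant.

How it is judged:
By the outcome, as a careful person would: the job done as asked, in the order asked, and still so for the second after the job is handed in, with the robot touching nothing.
It also fails if it takes over 72 s, if anything falls off the work surface, if the arm or the gripper's body presses on something with over 40 N, if the wrist force passes 120 N, or if a joint passes its speed limit or range.

ROBOT

A 6-joint arm with a two-finger parallel gripper is mounted at the origin on the work surface. World frame = base frame: x ahead of the robot, y to its left, z up, the work surface at z = 0. Lengths are in m, angles in rad, forces in N, time in s.
With the tool pointing down it reaches from about 0.35 to 0.725 m from the base axis. Payload 4.3 kg.
Tool frame: the origin (TCP) lies midway between the tips of the shut fingers; the grasp point (between the pads) lies grip_point_offset behind it (grip_point_offset is the distance from the TCP to the grasp point, in m); z points along the fingers, x is the direction in which the jaws open and shut, and the axes are right-handed (so a half turn about z gives the same grasp; the last joint's range is limited). The gripper opens to 85 mm and grips with 20 to 120 N. Pads are 22 mm wide; open, the fingers measure 114 mm over their backs; the gripper's body (76 mm by 85 mm) begins 54 mm behind the grasp point. The pads swing forward as they close: fully open they stand 13 mm farther back than shut.
Start: joints at [-1.23, 0.377, 0.081, 1.274, 0, 1.46], TCP at [0.251, -0.518, 0.231] pointing down, gripper open.
Joint ranges: [-2.72, 2.72], [-0.84, 1.66], [-1.02, 1.22], [-1.77, 2.12], [-1.37, 1.28], [-3.14, 3.14]. Speed limits (rad/s): [2.57, 2.57, 3.14, 3.14, 3.14, 3.14].

INTERFACE

Orientations are given as a unit quaternion [x, y, z, w].
In Python, from cell import observe, snapshot, close_job, look_for, masks_of, grip_point_offset gives the robot as it stands. The module is installed in compiled form; this text tells all that it offers.
- The arm moves only by the tool send_rows, never from a script. Its argument "moves" is a list of rows, each an object with "translation": the shift along the tool's x, y, z in cm, a list of three; "angular": the turn, a rotation vector about the tool's x, y, z in rad, a list of three. In form: [{"translation": [tx, ty, tz], "angular": [rx, ry, rz]}, ...]. A call has 1 to 12 rows; each row is the pose to reach, as a shift and turn from the pose measured when the call began, along the tool's axes at that moment; what a row does not reach only later rows make up. A row lasts 1/8 s, in which the tool goes at most 62.5 mm and 10.7 degrees, less where a joint would pass 70% of its speed; a pose out of reach is approached as far as the arm can. A call with a gripper value outside its range is refused whole. "grip" is the closure, from 0 (fully open) to 1 (shut), set as the call begins (left out, the last holds). The fingers move at their own pace and stop on an object; "squeeze" is the grip in N (left out, the last holds). Time passes only in rows, so rows that repeat a pose let the fingers close. It gives the time, the measured TCP pose, the force and the opening at its end, in the units of the state.
- observe(): the state, without advancing time (a new reading comes with each control period).
- snapshot(name): name is "scene" or "top" or "wrist"; returns a dict with "frame" (480x640x3 uint8, red, green, blue), "camera_matrix" (3x3 intrinsics, pixels), "T" (4x4, takes a point from camera to world coordinates). Camera axes: x right, y down, z forward; pixel columns grow to the right and rows downward; lengths in m; the calibration is good to about 2 mm. The wrist camera is an equidistant fisheye: a pixel r from the principal point sees the ray r / f radians off the axis. A picture is of the moment at which its call begins. There is no depth.
- close_job(): hands the job in, once; it reports no verdict.
Trained networks look in a picture, given as the dict that the camera call returned (one of the last four; its "shot" number tells which), for a name from the list of things; names that differ only in an ending like _2 or _b are one class to them, and where a whole thing is asked for, a point or a joint stands for the part that bears it (a point fixed in the world has none). Each returns a list of dicts, best first, with "p" (0 to 1); they miss things now and then, are a little off and sometimes report something else, mostly with a low value. They report only what shows in the picture. A call takes as long as a camera call. They do not tell look-alikes from the thing itself.
- look_for(picture, target): "rect" ([left, top, width, height] in pixels, round what is visible of it).
- masks_of(picture, target): "region" (480x640 bool, what is visible of it) and "rect" ([left, top, width, height] in pixels, round what is visible of it).
The state is a dict: "time": time; "joint_pos": joint angles; "dq": joint speeds; "joint_torque": joint torques, N m; "eef_pos": TCP position; "tcp_rot": TCP orientation; "wrist_force": force on the tool from outside, world axes, zero at the start; "ft_torque": the same for the moment, N m; "opening": opening from 0.0 (shut) to 1.0 (fully open).
Only numpy, scipy, OpenCV 4.12 (cv2) and the standard library are available. Lean on these libraries where they do the work, as an engineer would, in place of code of your own. Each camera call takes 0.05 s, during which the arm holds its last target. There are 200 camera calls.

## Working session

There is one attempt and no reset: what is moved stays moved. The work goes in short steps, Python scripts to look and compute and a tool call to move; the robot and the scene stay as the last step left them, time stands still between calls to the robot, and variables do not carry over. Pictures are saved under pics/ and viewed, about 8 in all and at most 12, crops included, and the job is handed in when it is done.

Besides the shell and the picture viewer there is one more tool, called as name(argument=value, ...), one argument or row to a line, values as JSON. send_rows: Moves the arm, as the interface text tells. Its arguments: {"type":"object","properties":{"moves":{"type":"array","items":{"type":"object","properties":{"translation":{"type":"array","items":{"type":"number"}},"angular":{"type":"array","items":{"type":"number"}}}}},"grip":{"type":"number"},"squeeze":{"type":"number"}},"required":["moves"]}

```bash
mkdir -p pics; ls
python3 - <<'E'
from cell import *
import cv2,numpy as np
print(observe(),grip_point_offset)
ims=[]
for n in("scene","top"):
    s=snapshot(n); cv2.imwrite(f"pics/{n}0.png",s["frame"][:,:,::-1]); print(n,s["camera_matrix"].tolist(),np.round(s["T"],4).tolist())
    for t in("dial_mid","dial_top","top_cap","dust_cap","vise","air_cap"):
        print(t,[(np.round(d["rect"]).tolist(),round(d["p"],2)) for d in look_for(s,t)][:5])
E
```

```text
pics
{'time': 0.0, 'joint_pos': array([-1.23029460e+00,  3.78108303e-01,  7.96386230e-02,  1.27438731e+00,
       -1.05450808e-05,  1.46048794e+00]), 'dq': array([-6.54522320e-05, -5.44676525e-04, -7.11493587e-04, -5.37718547e-04,
       -8.10458679e-04, -3.38618869e-04]), 'joint_torque': array([-1.52681310e-03, -4.63605809e+01,  2.69876683e+01,  2.09874019e-02,
       -3.90353416e-04, -9.05720981e-06]), 'eef_pos': array([ 0.25030549, -0.51694216,  0.23033997]), 'tcp_rot': array([ 8.47258326e-01, -5.31180071e-01, -8.10678930e-04, -6.35933377e-04]), 'wrist_force': array([ 0.64493856,  0.60059946, -0.13806626]), 'ft_torque': array([ 0.05631137,  0.0122931 , -0.02656656]), 'opening': 0.999817306394735} 0.0187
scene [[609.0730273136697, 0.0, 323.8256463985129], [0.0, 609.0730273136697, 245.71082117150928], [0.0, 0.0, 1.0]] [[-0.6476, 0.4477, -0.6166, 1.2937], [0.762, 0.3842, -0.5213, 0.676], [0.0035, -0.8074, -0.59, 0.9503], [0.0, 0.0, 0.0, 1.0]]
dial_mid [([283.0, 234.0, 21.0, 32.0], 0.69)]
dial_top [([286.0, 234.0, 18.0, 34.0], 0.78)]
top_cap [([284.0, 231.0, 22.0, 36.0], 0.6)]
dust_ca
[... 188 characters left out ...]
air_cap [([430.0, 345.0, 17.0, 18.0], 0.5), ([284.0, 234.0, 20.0, 30.0], 0.34)]
top [[504.97690731018594, 0.0, 328.1230141054203], [0.0, 504.97690731018594, 242.93404362343642], [0.0, 0.0, 1.0]] [[0.0027, -0.9906, 0.1367, 0.2609], [-1.0, -0.0029, -0.0012, -0.0346], [0.0016, -0.1366, -0.9906, 1.4796], [0.0, 0.0, 0.0, 1.0]]
dial_mid [([326.0, 199.0, 17.0, 19.0], 0.73), ([267.0, 249.0, 24.0, 36.0], 0.64)]
dial_top [([324.0, 198.0, 21.0, 20.0], 0.77)]
top_cap [([326.0, 198.0, 17.0, 20.0], 0.65)]
dust_cap [([407.0, 219.0, 13.0, 15.0], 0.74), ([426.0, 241.0, 21.0, 25.0], 0.71), ([376.0, 217.0, 18.0, 17.0], 0.69), ([414.0, 309.0, 5.0, 8.0], 0.52)]
vise [([298.0, 172.0, 64.0, 95.0], 0.6)]
air_cap []
```

Run:
```python
import cv2,numpy as np
a=cv2.imread("pics/scene0.png")[190:380,190:470]; b=cv2.imread("pics/top0.png")[150:340,240:460]
a=cv2.resize(a,None,fx=2.8,fy=2.8,interpolation=2)[:300*2]; 
cv2.imwrite("pics/sa.png",a)
cv2.imwrite("pics/tb.png",cv2.resize(b,None,fx=3,fy=3,interpolation=2))
```

```text
(no output)
```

View pics/sa.png

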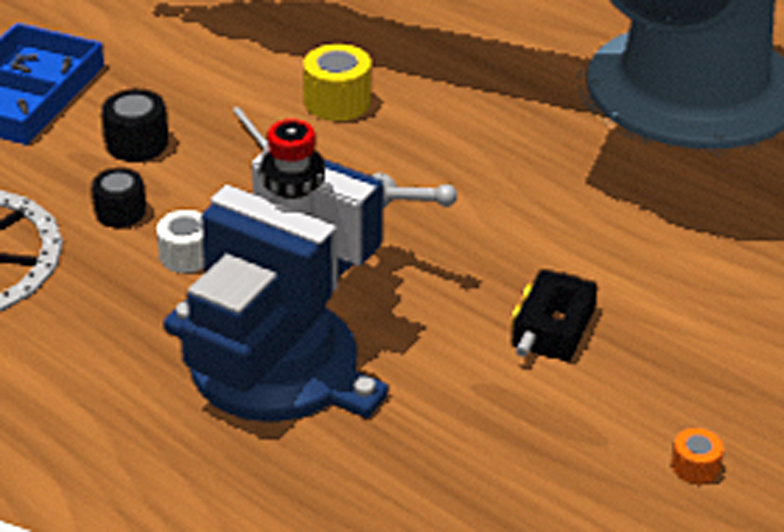

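View pics/tb.png

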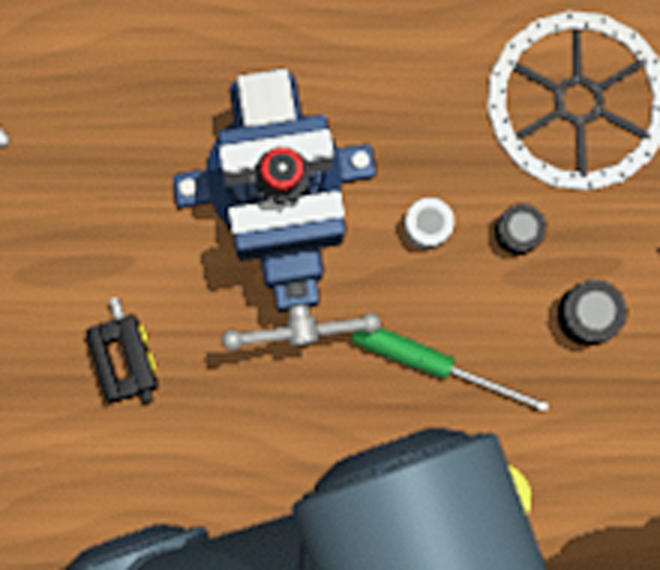

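The scene shows the red dial in the vise at scene (294,240) / top (334,206). There are four look-alikes for the dust cap:
- White at top (383,224): excluded by colour.
- Yellow at top (413,313): excluded by colour.
- Large black at top (437,254) / scene (238,235).
- Small black at top (413,226) / scene (232,262): this fits, being the smaller of the remaining two.

```bash
cat > h.py <<'E'
import numpy as np,cv2
from scipy.optimize import least_squares
from scipy.spatial.transform import Rotation as R
from cell import *
def ray(s,px,fish=False):
    K=s["camera_matrix"];u=np.array([(px[0]-K[0,2])/K[0,0],(px[1]-K[1,2])/K[1,1]])
    if fish:
        r=np.linalg.norm(u); d=np.r_[u/r*np.sin(r),np.cos(r)] if r>1e-9 else np.array([0,0,1.])
    else: d=np.r_[u,1]; 
    d/=np.linalg.norm(d); return s["T"][:3,3],s["T"][:3,:3]@d
def atz(s,px,z,fish=False):
    o,d=ray(s,px,fish); return o+d*(z-o[2])/d[2]
def tri(rs):
    A=sum(np.eye(3)-np.outer(d,d) for o,d in rs);b=sum((np.eye(3)-np.outer(d,d))@o for o,d in rs);return np.linalg.solve(A,b)
def proj(s,P,fish=False):
    p=(np.asarray(P)-s["T"][:3,3])@s["T"][:3,:3];K=s["camera_matrix"]
    if fish:
        t=np.arctan2(np.hypot(p[...,0],p[...,1]),p[...,2]);m=np.hypot(p[...,0],p[...,1]);u=p[...,:2]/m[...,None]*t[...,None]
    else:u=p[...,:2]/p[...,2:]
    return u*[K[0,0],K[1,1]]+[K[0,2],K[1,2]]
def red(s):
    h=cv2.cvtColor(s["frame"],cv2.COLOR_RGB2HSV);return ((h[...,0]<6)|(h[...,0]>174))&(h[...,1]>170)&(h[...,2]>70)
def big(m):
    n,l,st,c=cv2.connectedComponentsWithStats(m.astype(np.uint8));i=1+np.argmax(st[1:,4]);return l==i,st[i],c[i]
E
python3 - <<'E'
from h import *
ra=[];rc=[]
for n in("scene","top"):
    s=snapshot(n); m,st,c=big(red(s)); cen=st[:2]+st[2:4]/2-.5; print(n,st,c); ra.append(ray(s,cen))
    best=None
    for d in masks_of(s,"dust_cap"):
        r=d["rect"];cc=np.array(r[:2])+np.array(r[2:])/2
        tgt=(232,262) if n=="scene" else (413,226)
        if np.hypot(*(cc-tgt))<8: rc.append(ray(s,cc-.5));print("cap",r,d["p"],atz(s,cc-.5,.017))
    print("dial z.2",atz(s,cen,.201))
    v=[d for d in masks_of(s,"vise")][:1]
print("dial",tri(ra)); print("cap",tri(rc))
E
```

```text
scene [286 233  17  15 152] [293.70394737 240.47368421]
cap [221.8, 248.0, 23.6, 26.4] 0.58 [ 0.51526366 -0.28028439  0.017     ]
dial z.2 [ 0.53605965 -0.04719317  0.201     ]
top [ 51 272  13  11 111] [ 56.67567568 276.94594595]
cap [406.1, 221.1, 12.5, 12.8] 0.79 [ 0.51065389 -0.2822383   0.017     ]
dial z.2 [0.34827229 0.64953739 0.201     ]
dial [0.53752006 0.31068025 0.48048596]
cap [ 0.51178887 -0.28344803  0.01321518]
```

send_rows(
  moves=[
    {"translation": [-2.5,-3.9,-2],"angular": [0,0,-0.18]},
    {"translation": [-5,-7.7,-4],"angular": [0,0,-0.36]},
    {"translation": [-7.5,-11.6,-6],"angular": [0,0,-0.54]},
    {"translation": [-9.9,-15.4,-8],"angular": [0,0,-0.72]},
    {"translation": [-12.4,-19.3,-9],"angular": [0,0,-0.9]},
    {"translation": [-14.9,-23.2,-9],"angular": [0,0,-1.08]},
    {"translation": [-17.4,-27,-9],"angular": [0,0,-1.26]},
    {"translation": [-19.9,-30.9,-9],"angular": [0,0,-1.44]},
    {"translation": [-22.3,-34.7,-9],"angular": [0,0,-1.62]},
    {"translation": [-24.8,-38.6,-9],"angular": [0,0,-1.8]},
    {"translation": [-27.3,-42.5,-9],"angular": [0,0,-1.98]},
    {"translation": [-29.8,-46.3,-9],"angular": [0,0,-2.16]},
  ],
)

```text
time: 2.5
eef_pos: [0.5382, -0.0462, 0.3214]
tcp_rot: [0.866, 0.499, 0.0, 0.0]
wrist_force: [0.7, -0.5, 1.0]
opening: 0.998
```

send_rows(
  moves=[
    {"translation": [0,0,0],"angular": [0,0,-0.18]},
    {"translation": [0,0,0],"angular": [0,0,-0.36]},
    {"translation": [0,0,0],"angular": [0,0,-0.54]},
    {"translation": [0,0,0],"angular": [0,0,-0.72]},
    {"translation": [0,0,0],"angular": [0,0,-0.9]},
    {"translation": [0,0,0],"angular": [0,0,-1.05]},
    {"translation": [0,0,0],"angular": [0,0,-1.05]},
  ],
)

```text
time: 3.38
eef_pos: [0.5382, -0.0462, 0.3214]
tcp_rot: [0.5, 0.866, -0.0, 0.0]
wrist_force: [0.3, 0.4, -0.6]
opening: 0.997
```

Run:
```python
from h import *
o=observe();print({k:np.round(v,4) for k,v in o.items()})
s=snapshot("wrist");cv2.imwrite("pics/w1.png",s["frame"][:,:,::-1]);np.savez("w1.npz",**s)
print(s["camera_matrix"].tolist(),np.round(s["T"],4).tolist())
for t in("dial_top","dial_mid","top_cap"):print(t,[(np.round(d["rect"],1).tolist(),round(d["p"],2)) for d in look_for(s,t)])
m,st,c=big(red(s));print(st,c)
```

```text
{'time': np.float64(3.375), 'joint_pos': array([-2.0300e-01,  3.0060e-01,  2.0290e-01,  1.4725e+00, -2.0000e-04,
       -7.2650e-01]), 'dq': array([ 0.0003,  0.0002,  0.0007, -0.0021,  0.0004,  0.0403]), 'joint_torque': array([ 5.10000e-03, -4.26023e+01,  2.70671e+01, -4.90000e-03,
       -8.00000e-04, -3.05300e-01]), 'eef_pos': array([ 0.5382, -0.0462,  0.3214]), 'tcp_rot': array([ 5.001e-01,  8.660e-01, -0.000e+00,  3.000e-04]), 'wrist_force': array([ 0.3397,  0.4392, -0.6473]), 'ft_torque': array([ 0.0668,  0.0281, -0.0045]), 'opening': np.float64(0.997)}
[[371.64829954431775, 0.0, 317.0513421935904], [0.0, 371.64829954431775, 237.66244021857494], [0.0, 0.0, 1.0]] [[-0.4995, 0.8225, 0.272, 0.4688], [0.8663, 0.4745, 0.1559, -0.0865], [-0.0008, 0.3135, -0.9496, 0.4645], [0.0, 0.0, 0.0, 1.0]]
dial_top [([286.0, 182.8, 62.6, 66.8], 0.63)]
dial_mid [([283.4, 179.0, 63.6, 68.8], 0.85)]
top_cap [([281.4, 181.5, 69.0, 68.6], 0.64)]
[ 291  199   51   51 1039] [316.25697786 221.05967276]
```

View pics/w1.png

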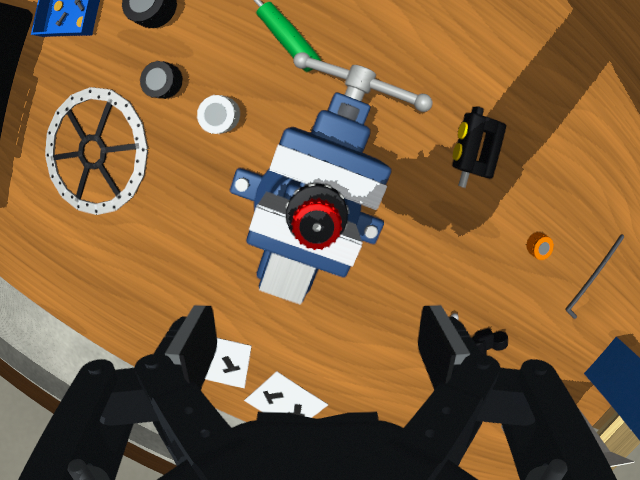

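The wrist view shows the dial at (316,224), the small black cap at (161,79), the white cap at (217,114) and the large black cap at (150,5).

```bash
cat >> h.py <<'E'
def fit(s,mask,r,z0,z1,p0,fish,free=False):
    a=np.linspace(0,2*np.pi,72);hm=cv2.convexHull(np.argwhere(mask)[:,::-1].astype(np.float32))[:,0]
    up=8;o=np.floor(hm.min(0))-4;sz=np.ceil(hm.max(0))-o+5
    M=np.zeros((int(sz[1]*up),int(sz[0]*up)),np.uint8);yx=np.argwhere(mask)
    q=[]
    for d in((-.5,-.5),(.5,-.5),(.5,.5),(-.5,.5)): q.append(yx[:,::-1]+d)
    H=cv2.convexHull(np.vstack(q).astype(np.float32))[:,0]
    def feat(h): # support function
        return np.array([np.max(h@np.array([np.cos(t),np.sin(t)])) for t in np.linspace(0,2*np.pi,32,endpoint=False)])
    F=feat(H)
    def res(p):
        dz=p[2] if free else 0
        P=np.vstack([np.c_[p[0]+r*np.cos(a),p[1]+r*np.sin(a),0*a+z+dz] for z in(z0,z1)])
        return feat(proj(s,P,fish))-F
    k=least_squares(res,[*p0]+([0] if free else []),x_scale=.01,loss="soft_l1");return k.x,np.sqrt(np.mean(k.fun**2))
E
python3 - <<'E'
from h import *
for n in("wrist","scene","top"):
    s=snapshot(n);f=n=="wrist"
    c=proj(s,np.array([.537,-.047,.203]),f);m=red(s)
    yy,xx=np.mgrid[:480,:640];w=45 if f else 16
    m&=(np.hypot(xx-c[0],yy-c[1])<w); m,st,_=big(m)
    print(n,c,st,"dial",fit(s,m,.018,.193,.209,(.537,-.047),f),fit(s,m,.018,.193,.209,(.537,-.047),f,True) if f else"")
    c=proj(s,np.array([.512,-.282,.017]),f)
    for d in masks_of(s,"dust_cap"):
        r=np.array(d["rect"]);cc=r[:2]+r[2:]/2
        if np.hypot(*(cc-c))<(25 if f else 8):
            m,st,_=big(d["region"]);print(" cap",r,d["p"],fit(s,m,.023,0,.034,(.512,-.282),f))
            # grey disc
            h=cv2.cvtColor(s["frame"],cv2.COLOR_RGB2HSV);g=(h[...,1]<40)&(h[...,2]>100)&(np.hypot(xx-c[0],yy-c[1])<(25 if f else 9))
            if g.any():
                m,st,_=big(g);ce=st[:2]+st[2:4]/2-.5;print("  grey",st,atz(s,ce,.034,f))
E
```

```text
wrist [317.51674608 228.00029688] [ 291  199   51   51 1040] dial (array([ 0.53470584, -0.04935239]), np.float64(0.5954204478097095)) (array([ 0.535186  , -0.04908124, -0.00186045]), np.float64(0.568095759633229))
scene [293.74113941 239.46076472] [286 233  16  14 143] dial (array([ 0.53536019, -0.04896747]), np.float64(0.43469357368228834)) 
 cap [222.3 254.1  21.5  20.3] 0.85 (array([ 0.5154271 , -0.28474927]), np.float64(0.28006619732313226))
  grey [226 252  11   6  53] [ 0.51548974 -0.28561166  0.034     ]Traceback (most recent call last):
  File "<stdin>", line 6, in <module>
  File "h.py", line 24, in big
    n,l,st,c=cv2.connectedComponentsWithStats(m.astype(np.uint8));i=1+np.argmax(st[1:,4]);return l==i,st[i],c[i]
                                                                      ~~~~~~~~~^^^^^^^^^^
    return _wrapfunc(a, 'argmax', axis=axis, out=out, **kwds)
    return bound(*args, **kwds)
ValueError: attempt to get argmax of an empty sequence
```

send_rows(
  moves=[
    {"translation": [-0.1,-0.42,4],"angular": [0,0,0]},
    {"translation": [-0.1,-0.42,9],"angular": [0,0,0]},
    {"translation": [-0.1,-0.42,12],"angular": [0,0,0]},
    {"translation": [-0.1,-0.42,13.8],"angular": [0,0,0]},
    {"translation": [-0.1,-0.42,13.8],"angular": [0,0,0]},
    {"translation": [-0.1,-0.42,13.8],"angular": [0,0,0]},
  ],
)

```text
time: 4.58
eef_pos: [0.5357, -0.0494, 0.1844]
tcp_rot: [0.5, 0.866, 0.0, 0.001]
wrist_force: [-0.4, -0.8, 0.2]
opening: 0.997
```

```bash
cat > o.py <<'E'
from cell import *;import numpy as np
from scipy.spatial.transform import Rotation as R
o=observe();r=R.from_quat(o["tcp_rot"]).as_matrix()
print("t%.2f yaw%.2f j6 %.1f"%(o["time"],np.degrees(np.arctan2(r[1,0],r[0,0])),np.degrees(o["joint_pos"][5])),"Mz %.3f"%o["ft_torque"][2],"tau6 %.3f"%o["joint_torque"][5],"M",o["ft_torque"][:2].round(3),"F",o["wrist_force"].round(1),"p",o["eef_pos"].round(4),"op %.3f"%o["opening"])
E
python3 o.py
```

```text
t4.58 yaw120.06 j6 -42.1 Mz -0.008 tau6 0.001 M [-0.007  0.02 ] F [-0.4 -0.8  0.2] p [ 0.5357 -0.0494  0.1844] op 0.997
```

send_rows(
  moves=[
    {"translation": [0,0,0],"angular": [0,0,0]},
    {"translation": [0,0,0],"angular": [0,0,0]},
    {"translation": [0,0,0],"angular": [0,0,0]},
    {"translation": [0,0,0],"angular": [0,0,0]},
    {"translation": [0,0,0],"angular": [0,0,0]},
    {"translation": [0,0,0],"angular": [0,0,0]},
    {"translation": [0,0,0],"angular": [0,0,0]},
    {"translation": [0,0,0],"angular": [0,0,0]},
  ],
  grip=1,
  squeeze=20,
)

```text
time: 5.58
eef_pos: [0.5355, -0.0485, 0.1851]
tcp_rot: [0.499, 0.866, 0.001, 0.001]
wrist_force: [-2.2, 2.8, 6.7]
opening: 0.411
```

```bash
python3 o.py
python3 - <<'E'
from h import *
s=snapshot("wrist");cv2.imwrite("pics/w2.png",s["frame"][180:480,120:520,::-1])
E
```

```text
t5.58 yaw120.09 j6 -42.1 Mz -0.052 tau6 -0.012 M [0.691 0.554] F [-2.2  2.8  6.7] p [ 0.5355 -0.0485  0.1851] op 0.411
```

View pics/w2.png

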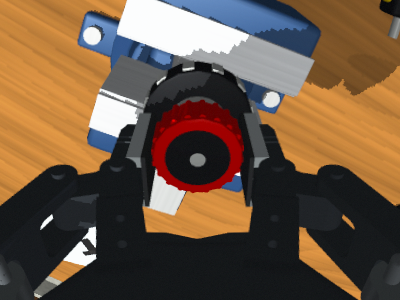

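The grip opening of 0.411 (35 mm) matches the dial. I'll relieve the side force, raise the squeeze, and then turn clockwise in small steps. At least 3 clicks remain, which is at least 42° before the stop.

send_rows(
  moves=[
    {"translation": [0.03,0,-0.08],"angular": [0,0,0]},
    {"translation": [0.03,0,-0.08],"angular": [0,0,0]},
    {"translation": [0.03,0,-0.08],"angular": [0,0,0]},
  ],
  squeeze=50,
)

```text
time: 6.0
eef_pos: [0.5354, -0.0484, 0.1855]
tcp_rot: [0.499, 0.866, 0.001, 0.001]
wrist_force: [2.5, -1.6, -5.6]
opening: 0.403
```

```bash
python3 o.py
```

```text
t6.00 yaw120.09 j6 -42.1 Mz 0.007 tau6 0.018 M [-0.054 -0.355] F [ 2.5 -1.6 -5.6] p [ 0.5354 -0.0484  0.1855] op 0.403
```

send_rows(
  moves=[
    {"translation": [0,0,0],"angular": [0,0,0.06]},
    {"translation": [0,0,0],"angular": [0,0,0.06]},
  ],
)

```text
time: 6.25
eef_pos: [0.5355, -0.0485, 0.1854]
tcp_rot: [0.525, 0.851, 0.001, 0.001]
wrist_force: [0.5, -0.2, -2.8]
opening: 0.402
```

```bash
python3 o.py
```

```text
t6.25 yaw116.66 j6 -38.6 Mz -0.231 tau6 -0.028 M [ 0.033 -0.169] F [ 0.5 -0.2 -2.8] p [ 0.5355 -0.0485  0.1854] op 0.402
```

send_rows(
  moves=[
    {"translation": [0,0,0],"angular": [0,0,0.06]},
    {"translation": [0,0,0],"angular": [0,0,0.06]},
  ],
)

```text
time: 6.5
eef_pos: [0.5355, -0.0485, 0.1854]
tcp_rot: [0.55, 0.835, 0.001, 0.001]
wrist_force: [1.2, -0.3, -3.5]
opening: 0.402
```

```bash
python3 o.py
```

```text
t6.50 yaw113.30 j6 -35.3 Mz -0.046 tau6 0.035 M [ 0.022 -0.188] F [ 1.2 -0.3 -3.5] p [ 0.5355 -0.0485  0.1854] op 0.402
```

send_rows(
  moves=[
    {"translation": [0,0,0],"angular": [0,0,0.06]},
    {"translation": [0,0,0],"angular": [0,0,0.06]},
  ],
)

```text
time: 6.75
eef_pos: [0.5356, -0.0486, 0.1854]
tcp_rot: [0.574, 0.819, 0.001, 0.001]
wrist_force: [1.4, -0.8, -3.2]
opening: 0.399
```

```bash
python3 o.py
```

```text
t6.75 yaw109.98 j6 -32.0 Mz 0.051 tau6 0.185 M [-0.069 -0.224] F [ 1.4 -0.8 -3.2] p [ 0.5356 -0.0486  0.1854] op 0.399
```

send_rows(
  moves=[
    {"translation": [0,0,0],"angular": [0,0,0.06]},
    {"translation": [0,0,0],"angular": [0,0,0.06]},
  ],
)

```text
time: 7.0
eef_pos: [0.5356, -0.0486, 0.1854]
tcp_rot: [0.597, 0.802, 0.001, 0.001]
wrist_force: [1.1, -0.6, -2.6]
opening: 0.401
```

```bash
python3 o.py
```

```text
t7.00 yaw106.67 j6 -28.7 Mz 0.125 tau6 0.220 M [-0.049 -0.19 ] F [ 1.1 -0.6 -2.6] p [ 0.5356 -0.0486  0.1854] op 0.401
```

send_rows(
  moves=[
    {"translation": [0,0,0],"angular": [0,0,0.06]},
    {"translation": [0,0,0],"angular": [0,0,0.06]},
  ],
)

```text
time: 7.25
eef_pos: [0.5356, -0.0487, 0.1854]
tcp_rot: [0.62, 0.784, 0.001, 0.001]
wrist_force: [1.6, -0.7, -2.8]
opening: 0.401
```

```bash
python3 o.py
```

```text
t7.25 yaw103.34 j6 -25.3 Mz 0.001 tau6 0.072 M [-0.029 -0.208] F [ 1.6 -0.7 -2.8] p [ 0.5356 -0.0487  0.1854] op 0.401
```

send_rows(
  moves=[
    {"translation": [0,0,0],"angular": [0,0,0]},
  ],
)

```text
time: 7.38
eef_pos: [0.5356, -0.0487, 0.1854]
tcp_rot: [0.62, 0.785, 0.001, 0.001]
wrist_force: [1.9, -1.2, -2.4]
opening: 0.399
```

```bash
python3 o.py
```

```text
t7.38 yaw103.43 j6 -25.4 Mz -0.037 tau6 -0.020 M [ 0.012 -0.255] F [ 1.9 -1.2 -2.4] p [ 0.5356 -0.0487  0.1854] op 0.399
```

send_rows(
  moves=[
    {"translation": [0,0,0],"angular": [0,0,0]},
  ],
)

```text
time: 7.5
eef_pos: [0.5356, -0.0487, 0.1854]
tcp_rot: [0.619, 0.785, 0.001, 0.001]
wrist_force: [2.1, -0.3, -1.8]
opening: 0.406
```

```bash
python3 o.py
```

```text
t7.50 yaw103.49 j6 -25.5 Mz -0.079 tau6 -0.024 M [-0.088 -0.241] F [ 2.1 -0.3 -1.8] p [ 0.5356 -0.0487  0.1854] op 0.406
```

send_rows(
  moves=[
    {"translation": [0,0,0],"angular": [0,0,0.03]},
    {"translation": [0,0,0],"angular": [0,0,0.06]},
    {"translation": [0,0,0],"angular": [0,0,0.06]},
  ],
)

```text
time: 7.88
eef_pos: [0.5356, -0.0488, 0.1854]
tcp_rot: [0.643, 0.766, 0.001, 0.001]
wrist_force: [1.3, -0.4, -3.2]
opening: 0.401
```

```bash
python3 o.py
```

```text
t7.88 yaw100.02 j6 -22.0 Mz -0.144 tau6 -0.087 M [-0.066 -0.159] F [ 1.3 -0.4 -3.2] p [ 0.5356 -0.0488  0.1854] op 0.401
```

send_rows(
  moves=[
    {"translation": [0,0,0],"angular": [0,0,0]},
  ],
)

```text
time: 8.0
eef_pos: [0.5356, -0.0488, 0.1854]
tcp_rot: [0.643, 0.766, 0.001, 0.001]
wrist_force: [1.2, -1.1, -2.8]
opening: 0.401
```

```bash
python3 o.py
```

```text
t8.00 yaw100.01 j6 -22.0 Mz -0.093 tau6 -0.119 M [-0.014 -0.23 ] F [ 1.2 -1.1 -2.8] p [ 0.5356 -0.0488  0.1854] op 0.401
```

send_rows(
  moves=[
    {"translation": [0,0,0],"angular": [0,0,0.03]},
    {"translation": [0,0,0],"angular": [0,0,0.06]},
    {"translation": [0,0,0],"angular": [0,0,0.06]},
  ],
)

```text
time: 8.38
eef_pos: [0.5356, -0.0488, 0.1854]
tcp_rot: [0.665, 0.746, 0.001, 0.001]
wrist_force: [2.0, -1.7, -2.7]
opening: 0.398
```

```bash
python3 o.py
```

```text
t8.38 yaw96.56 j6 -18.6 Mz -0.067 tau6 0.001 M [-0.12  -0.301] F [ 2.  -1.7 -2.7] p [ 0.5356 -0.0488  0.1854] op 0.398
```

send_rows(
  moves=[
    {"translation": [0,0,0],"angular": [0,0,0.03]},
    {"translation": [0,0,0],"angular": [0,0,0.06]},
    {"translation": [0,0,0],"angular": [0,0,0.06]},
  ],
)

```text
time: 8.75
eef_pos: [0.5356, -0.0489, 0.1854]
tcp_rot: [0.688, 0.726, 0.001, 0.001]
wrist_force: [1.3, -1.6, -2.8]
opening: 0.402
```

```bash
python3 o.py
```

```text
t8.75 yaw93.11 j6 -15.1 Mz 0.085 tau6 0.157 M [-0.184 -0.255] F [ 1.3 -1.6 -2.8] p [ 0.5356 -0.0489  0.1854] op 0.402
```

send_rows(
  moves=[
    {"translation": [0,0,0],"angular": [0,0,0.03]},
    {"translation": [0,0,0],"angular": [0,0,0.06]},
    {"translation": [0,0,0],"angular": [0,0,0.06]},
  ],
)

```text
time: 9.12
eef_pos: [0.5356, -0.049, 0.1854]
tcp_rot: [0.709, 0.705, 0.001, 0.001]
wrist_force: [1.0, -1.6, -2.5]
opening: 0.402
```

```bash
python3 o.py
```

```text
t9.12 yaw89.65 j6 -11.6 Mz 0.094 tau6 0.161 M [-0.24  -0.276] F [ 1.  -1.6 -2.5] p [ 0.5356 -0.049   0.1854] op 0.402
```

```bash
cat > a.py <<'E'
from cell import *;import numpy as np
from scipy.spatial.transform import Rotation as R
L=[]
for i in range(4):
    if i: snapshot("top")
    o=observe();r=R.from_quat(o["tcp_rot"]).as_matrix()
    L.append([np.degrees(np.arctan2(r[1,0],r[0,0])),o["ft_torque"][2],o["joint_torque"][5],*o["wrist_force"]])
L=np.array(L);m=L.mean(0)
print("t%.2f yaw %.2f j6 %.1f Mz %.3f tau6 %.3f"%(o["time"],m[0],np.degrees(o["joint_pos"][5]),m[1],m[2]),"tau seq",L[:,2].round(3),"F",m[3:].round(1),"p",o["eef_pos"].round(4))
E
python3 a.py
```

```text
t9.28 yaw 89.66 j6 -11.7 Mz 0.061 tau6 0.120 tau seq [0.161 0.117 0.103 0.099] F [ 2.  -1.7 -2.8] p [ 0.5356 -0.049   0.1854]
```

send_rows(
  moves=[
    {"translation": [0,0,0],"angular": [0,0,0.03]},
    {"translation": [0,0,0],"angular": [0,0,0.06]},
  ],
)

```text
time: 9.52
eef_pos: [0.5356, -0.0491, 0.1854]
tcp_rot: [0.731, 0.683, 0.001, 0.001]
wrist_force: [1.8, -1.7, -3.0]
opening: 0.397
```

```bash
python3 a.py
```

```text
t9.68 yaw 86.13 j6 -8.2 Mz -0.052 tau6 -0.071 tau seq [-0.245 -0.034  0.033 -0.037] F [ 1.4 -2.2 -3.1] p [ 0.5356 -0.049   0.1854]
```

send_rows(
  moves=[
    {"translation": [0,0,0],"angular": [0,0,0.03]},
    {"translation": [0,0,0],"angular": [0,0,0.06]},
  ],
)

```text
time: 9.93
eef_pos: [0.5356, -0.0491, 0.1854]
tcp_rot: [0.751, 0.66, 0.001, 0.001]
wrist_force: [0.7, -1.5, -2.4]
opening: 0.396
```

```bash
python3 a.py
```

```text
t10.07 yaw 82.68 j6 -4.8 Mz -0.131 tau6 -0.138 tau seq [-0.315 -0.09  -0.037 -0.111] F [ 1.3 -1.8 -3.3] p [ 0.5356 -0.0491  0.1854]
```

send_rows(
  moves=[
    {"translation": [0,0,0],"angular": [0,0,0.03]},
    {"translation": [0,0,0],"angular": [0,0,0.05]},
  ],
)

```text
time: 10.32
eef_pos: [0.5356, -0.0492, 0.1854]
tcp_rot: [0.767, 0.642, 0.001, 0.001]
wrist_force: [2.1, -3.6, -3.2]
opening: 0.402
```

```bash
python3 a.py
```

```text
t10.47 yaw 79.83 j6 -1.9 Mz -0.033 tau6 -0.030 tau seq [-0.125  0.002  0.028 -0.024] F [ 1.5 -2.4 -3.1] p [ 0.5356 -0.0492  0.1854]
```

send_rows(
  moves=[
    {"translation": [0,0,0],"angular": [0,0,0.04]},
    {"translation": [0,0,0],"angular": [0,0,0.04]},
  ],
)

```text
time: 10.72
eef_pos: [0.5356, -0.0492, 0.1854]
tcp_rot: [0.779, 0.627, 0.001, 0.001]
wrist_force: [0.3, -2.7, -2.9]
opening: 0.402
```

```bash
sed -i 's/m=L.mean(0)/m=L[1:].mean(0)/' a.py; python3 a.py
```

```text
t10.88 yaw 77.63 j6 0.4 Mz 0.103 tau6 0.084 tau seq [0.141 0.079 0.081 0.092] F [ 1.4 -3.  -3.4] p [ 0.5356 -0.0492  0.1854]
```

send_rows(
  moves=[
    {"translation": [0,0,0],"angular": [0,0,0.04]},
    {"translation": [0,0,0],"angular": [0,0,0.04]},
  ],
)

```text
time: 11.12
eef_pos: [0.5356, -0.0493, 0.1854]
tcp_rot: [0.791, 0.611, 0.001, 0.001]
wrist_force: [1.5, -2.2, -2.8]
opening: 0.402
```

```bash
python3 a.py
```

```text
t11.28 yaw 75.38 j6 2.6 Mz 0.127 tau6 0.148 tau seq [0.2   0.141 0.149 0.153] F [ 0.8 -3.1 -3.2] p [ 0.5356 -0.0493  0.1854]
```

send_rows(
  moves=[
    {"translation": [0,0,0],"angular": [0,0,0.04]},
    {"translation": [0,0,0],"angular": [0,0,0.04]},
  ],
)

```text
time: 11.52
eef_pos: [0.5356, -0.0493, 0.1854]
tcp_rot: [0.803, 0.596, 0.001, 0.001]
wrist_force: [0.9, -3.7, -3.6]
opening: 0.401
```

```bash
python3 a.py
```

```text
t11.68 yaw 73.12 j6 4.9 Mz 0.104 tau6 0.116 tau seq [0.169 0.111 0.113 0.123] F [ 1.3 -3.1 -3.2] p [ 0.5356 -0.0493  0.1854]
```

send_rows(
  moves=[
    {"translation": [0,0,0],"angular": [0,0,0.06]},
    {"translation": [0,0,0],"angular": [0,0,0.06]},
  ],
)

```text
time: 11.92
eef_pos: [0.5356, -0.0494, 0.1854]
tcp_rot: [0.821, 0.572, 0.001, 0.001]
wrist_force: [1.7, -2.9, -3.3]
opening: 0.399
```

```bash
python3 a.py
```

```text
t12.07 yaw 69.73 j6 8.3 Mz -0.069 tau6 -0.055 tau seq [ 0.037 -0.051 -0.064 -0.049] F [ 1.  -3.2 -3. ] p [ 0.5356 -0.0493  0.1854]
```

send_rows(
  moves=[
    {"translation": [0,0,0],"angular": [0,0,0.06]},
    {"translation": [0,0,0],"angular": [0,0,0.06]},
  ],
)

```text
time: 12.32
eef_pos: [0.5356, -0.0494, 0.1854]
tcp_rot: [0.837, 0.547, 0.001, 0.001]
wrist_force: [1.0, -3.6, -3.5]
opening: 0.401
```

```bash
python3 a.py
```

```text
t12.47 yaw 66.34 j6 11.7 Mz -0.105 tau6 -0.119 tau seq [-0.029 -0.119 -0.122 -0.117] F [ 1.3 -2.9 -3.4] p [ 0.5356 -0.0494  0.1854]
```

send_rows(
  moves=[
    {"translation": [0,0,0],"angular": [0,0,0.06]},
    {"translation": [0,0,0],"angular": [0,0,0.06]},
  ],
)

```text
time: 12.72
eef_pos: [0.5355, -0.0495, 0.1854]
tcp_rot: [0.853, 0.522, 0.001, 0.001]
wrist_force: [-0.1, -4.4, -3.8]
opening: 0.4
```

```bash
python3 a.py
```

```text
t12.88 yaw 62.97 j6 15.0 Mz 0.021 tau6 0.008 tau seq [0.096 0.005 0.012 0.007] F [ 0.7 -3.5 -2.9] p [ 0.5356 -0.0495  0.1855]
```

send_rows(
  moves=[
    {"translation": [0,0,0],"angular": [0,0,0.04]},
    {"translation": [0,0,0],"angular": [0,0,0.04]},
  ],
)

```text
time: 13.12
eef_pos: [0.5355, -0.0495, 0.1854]
tcp_rot: [0.863, 0.506, 0.0, 0.001]
wrist_force: [1.9, -4.2, -2.8]
opening: 0.402
```

```bash
python3 a.py
```

```text
t13.28 yaw 60.73 j6 17.3 Mz 0.114 tau6 0.109 tau seq [0.157 0.102 0.115 0.111] F [ 1.2 -3.9 -3.6] p [ 0.5355 -0.0495  0.1854]
```

send_rows(
  moves=[
    {"translation": [0,0,0],"angular": [0,0,0.04]},
    {"translation": [0,0,0],"angular": [0,0,0.04]},
  ],
)

```text
time: 13.52
eef_pos: [0.5355, -0.0496, 0.1854]
tcp_rot: [0.873, 0.488, 0.0, 0.001]
wrist_force: [0.9, -4.0, -2.9]
opening: 0.402
```

```bash
python3 a.py
```

```text
t13.68 yaw 58.47 j6 19.5 Mz 0.127 tau6 0.151 tau seq [0.201 0.143 0.154 0.155] F [ 0.5 -4.3 -3.7] p [ 0.5355 -0.0496  0.1854]
```

send_rows(
  moves=[
    {"translation": [0,0,0],"angular": [0,0,0.04]},
    {"translation": [0,0,0],"angular": [0,0,0.04]},
  ],
)

```text
time: 13.92
eef_pos: [0.5355, -0.0496, 0.1854]
tcp_rot: [0.882, 0.471, 0.0, 0.001]
wrist_force: [0.6, -4.0, -2.8]
opening: 0.405
```

```bash
python3 a.py
```

```text
t14.07 yaw 56.21 j6 21.8 Mz 0.123 tau6 0.094 tau seq [0.148 0.089 0.091 0.102] F [ 0.8 -3.7 -2.9] p [ 0.5354 -0.0496  0.1854]
```

Another wave. The next rest should be near 46.7°.

send_rows(
  moves=[
    {"translation": [0,0,0],"angular": [0,0,0.06]},
    {"translation": [0,0,0],"angular": [0,0,0.06]},
  ],
)

```text
time: 14.32
eef_pos: [0.5354, -0.0497, 0.1854]
tcp_rot: [0.896, 0.445, 0.0, 0.001]
wrist_force: [0.4, -4.2, -2.8]
opening: 0.405
```

```bash
python3 a.py
```

```text
t14.47 yaw 52.82 j6 25.2 Mz -0.115 tau6 -0.079 tau seq [ 0.013 -0.075 -0.088 -0.073] F [ 0.2 -3.4 -3.4] p [ 0.5355 -0.0497  0.1854]
```

send_rows(
  moves=[
    {"translation": [0,0,0],"angular": [0,0,0.06]},
    {"translation": [0,0,0],"angular": [0,0,0.06]},
  ],
)

```text
time: 14.72
eef_pos: [0.5354, -0.0497, 0.1854]
tcp_rot: [0.908, 0.418, 0.0, 0.001]
wrist_force: [-0.6, -3.7, -2.2]
opening: 0.399
```

```bash
python3 a.py
```

```text
t14.88 yaw 49.43 j6 28.5 Mz -0.118 tau6 -0.109 tau seq [-0.019 -0.109 -0.11  -0.107] F [ 0.4 -3.8 -3.1] p [ 0.5354 -0.0497  0.1854]
```

send_rows(
  moves=[
    {"translation": [0,0,0],"angular": [0,0,0.05]},
    {"translation": [0,0,0],"angular": [0,0,0.05]},
  ],
)

```text
time: 15.12
eef_pos: [0.5353, -0.0497, 0.1854]
tcp_rot: [0.918, 0.396, 0.0, 0.001]
wrist_force: [0.6, -4.1, -3.0]
opening: 0.402
```

```bash
python3 a.py
```

```text
t15.28 yaw 46.63 j6 31.4 Mz 0.001 tau6 0.006 tau seq [0.074 0.001 0.011 0.007] F [-0.4 -4.3 -2.3] p [ 0.5354 -0.0498  0.1854]
```

send_rows(
  moves=[
    {"translation": [0,0,0],"angular": [0,0,0.04]},
    {"translation": [0,0,0],"angular": [0,0,0.04]},
  ],
)

```text
time: 15.52
eef_pos: [0.5353, -0.0498, 0.1854]
tcp_rot: [0.926, 0.378, 0.0, 0.001]
wrist_force: [-0.0, -4.7, -3.4]
opening: 0.403
```

```bash
python3 a.py
```

```text
t15.68 yaw 44.38 j6 33.6 Mz 0.109 tau6 0.109 tau seq [0.157 0.101 0.114 0.111] F [-0.1 -4.5 -3. ] p [ 0.5353 -0.0498  0.1854]
```

send_rows(
  moves=[
    {"translation": [0,0,0],"angular": [0,0,0.04]},
    {"translation": [0,0,0],"angular": [0,0,0.04]},
  ],
)

```text
time: 15.92
eef_pos: [0.5353, -0.0498, 0.1854]
tcp_rot: [0.933, 0.359, 0.0, 0.001]
wrist_force: [0.5, -4.4, -2.6]
opening: 0.406
```

```bash
python3 a.py
```

```text
t16.07 yaw 42.13 j6 35.8 Mz 0.139 tau6 0.151 tau seq [0.201 0.143 0.154 0.155] F [ 0.4 -4.1 -2.8] p [ 0.5353 -0.0498  0.1854]
```

send_rows(
  moves=[
    {"translation": [0,0,0],"angular": [0,0,0.06]},
    {"translation": [0,0,0],"angular": [0,0,0.1]},
    {"translation": [0,0,0],"angular": [0,0,0.1]},
  ],
)

```text
time: 16.45
eef_pos: [0.5352, -0.0499, 0.1854]
tcp_rot: [0.95, 0.312, 0.0, 0.001]
wrist_force: [0.1, -4.7, -2.8]
opening: 0.399
```

```bash
python3 a.py
```

```text
t16.60 yaw 36.42 j6 41.5 Mz -0.114 tau6 -0.086 tau seq [-0.024 -0.084 -0.095 -0.08 ] F [-0.4 -5.  -2.6] p [ 0.5352 -0.0499  0.1854]
```

send_rows(
  moves=[
    {"translation": [0,0,0],"angular": [0,0,0.06]},
    {"translation": [0,0,0],"angular": [0,0,0.06]},
  ],
)

```text
time: 16.85
eef_pos: [0.5352, -0.0499, 0.1854]
tcp_rot: [0.959, 0.284, 0.0, 0.001]
wrist_force: [-0.7, -5.3, -1.5]
opening: 0.403
```

```bash
python3 a.py
```

```text
t17.00 yaw 33.04 j6 44.9 Mz -0.107 tau6 -0.108 tau seq [-0.016 -0.108 -0.113 -0.105] F [-0.9 -4.7 -1.8] p [ 0.5352 -0.05    0.1854]
```

send_rows(
  moves=[
    {"translation": [0,0,0],"angular": [0,0,0.05]},
    {"translation": [0,0,0],"angular": [0,0,0.05]},
  ],
)

```text
time: 17.25
eef_pos: [0.5351, -0.05, 0.1854]
tcp_rot: [0.965, 0.261, 0.0, 0.001]
wrist_force: [0.2, -4.2, -2.5]
opening: 0.399
```

```bash
python3 a.py
```

```text
t17.40 yaw 30.25 j6 47.7 Mz 0.015 tau6 -0.013 tau seq [ 0.067 -0.003 -0.016 -0.019] F [-0.8 -5.2 -2.2] p [ 0.5351 -0.05    0.1854]
```

send_rows(
  moves=[
    {"translation": [0,0,0],"angular": [0,0,0.04]},
    {"translation": [0,0,0],"angular": [0,0,0.04]},
  ],
)

```text
time: 17.65
eef_pos: [0.5351, -0.05, 0.1854]
tcp_rot: [0.97, 0.242, 0.0, 0.001]
wrist_force: [-0.6, -5.4, -2.3]
opening: 0.4
```

```bash
python3 a.py
```

```text
t17.80 yaw 28.07 j6 49.9 Mz 0.067 tau6 0.086 tau seq [0.137 0.092 0.084 0.082] F [-0.7 -4.8 -2.2] p [ 0.5351 -0.05    0.1854]
```

send_rows(
  moves=[
    {"translation": [0,0,0],"angular": [0,0,0.04]},
    {"translation": [0,0,0],"angular": [0,0,0.04]},
  ],
)

```text
time: 18.05
eef_pos: [0.535, -0.05, 0.1854]
tcp_rot: [0.975, 0.224, 0.0, 0.001]
wrist_force: [-0.2, -5.0, -2.7]
opening: 0.399
```

```bash
python3 a.py
```

```text
t18.20 yaw 25.89 j6 52.1 Mz 0.133 tau6 0.130 tau seq [0.181 0.137 0.128 0.126] F [-0.9 -5.  -1.8] p [ 0.535  -0.05    0.1854]
```

send_rows(
  moves=[
    {"translation": [0,0,0],"angular": [0,0,0.06]},
    {"translation": [0,0,0],"angular": [0,0,0.1]},
    {"translation": [0,0,0],"angular": [0,0,0.1]},
  ],
)

```text
time: 18.58
eef_pos: [0.5349, -0.0501, 0.1854]
tcp_rot: [0.984, 0.176, 0.0, 0.001]
wrist_force: [-1.1, -5.1, -2.0]
opening: 0.402
```

```bash
python3 a.py
```

```text
t18.73 yaw 20.24 j6 57.7 Mz -0.082 tau6 -0.093 tau seq [-0.04  -0.086 -0.096 -0.097] F [-0.8 -5.8 -2.6] p [ 0.5349 -0.0501  0.1854]
```

send_rows(
  moves=[
    {"translation": [0,0,0],"angular": [0,0,0.06]},
    {"translation": [0,0,0],"angular": [0,0,0.06]},
  ],
)

```text
time: 18.98
eef_pos: [0.5348, -0.0501, 0.1854]
tcp_rot: [0.989, 0.147, 0.0, 0.001]
wrist_force: [-0.2, -4.7, -2.1]
opening: 0.399
```

```bash
python3 a.py
```

```text
t19.12 yaw 16.88 j6 61.1 Mz -0.087 tau6 -0.117 tau seq [-0.028 -0.115 -0.109 -0.127] F [-0.9 -5.1 -2.4] p [ 0.5349 -0.0501  0.1854]
```

send_rows(
  moves=[
    {"translation": [0,0,0],"angular": [0,0,0.05]},
    {"translation": [0,0,0],"angular": [0,0,0.05]},
  ],
)

```text
time: 19.38
eef_pos: [0.5348, -0.0501, 0.1854]
tcp_rot: [0.992, 0.122, 0.0, 0.001]
wrist_force: [-0.9, -4.7, -2.4]
opening: 0.401
```

```bash
python3 a.py
```

```text
t19.52 yaw 14.07 j6 63.9 Mz -0.046 tau6 -0.024 tau seq [ 0.042 -0.016 -0.027 -0.029] F [-0.5 -5.  -2.4] p [ 0.5348 -0.0501  0.1854]
```

send_rows(
  moves=[
    {"translation": [0,0,0],"angular": [0,0,0.04]},
    {"translation": [0,0,0],"angular": [0,0,0.04]},
  ],
)

```text
time: 19.77
eef_pos: [0.5348, -0.0501, 0.1854]
tcp_rot: [0.995, 0.103, 0.0, 0.001]
wrist_force: [0.1, -5.5, -2.0]
opening: 0.4
```

```bash
python3 a.py
```

```text
t19.93 yaw 11.88 j6 66.1 Mz 0.073 tau6 0.078 tau seq [0.13  0.084 0.076 0.074] F [-0.9 -5.1 -2.4] p [ 0.5348 -0.0501  0.1854]
```

send_rows(
  moves=[
    {"translation": [0,0,0],"angular": [0,0,0.04]},
    {"translation": [0,0,0],"angular": [0,0,0.04]},
  ],
)

```text
time: 20.18
eef_pos: [0.5347, -0.0501, 0.1854]
tcp_rot: [0.996, 0.084, -0.0, 0.002]
wrist_force: [-0.5, -4.3, -2.1]
opening: 0.4
```

```bash
python3 a.py
```

```text
t20.32 yaw 9.69 j6 68.3 Mz 0.146 tau6 0.129 tau seq [0.18  0.135 0.126 0.125] F [-0.4 -5.5 -2.3] p [ 0.5347 -0.0501  0.1854]
```

send_rows(
  moves=[
    {"translation": [0,0,0],"angular": [0,0,0.06]},
    {"translation": [0,0,0],"angular": [0,0,0.1]},
    {"translation": [0,0,0],"angular": [0,0,0.1]},
  ],
)

```text
time: 20.7
eef_pos: [0.5346, -0.0502, 0.1854]
tcp_rot: [0.999, 0.035, -0.0, 0.002]
wrist_force: [-1.0, -4.7, -2.6]
opening: 0.403
```

```bash
python3 a.py
```

```text
t20.85 yaw 4.02 j6 74.0 Mz -0.087 tau6 -0.088 tau seq [-0.035 -0.081 -0.09  -0.092] F [-1.  -5.3 -2.3] p [ 0.5346 -0.0502  0.1854]
```

send_rows(
  moves=[
    {"translation": [0,0,0],"angular": [0,0,0.06]},
    {"translation": [0,0,0],"angular": [0,0,0.06]},
  ],
)

```text
time: 21.1
eef_pos: [0.5345, -0.0502, 0.1854]
tcp_rot: [1.0, 0.006, -0.0, 0.002]
wrist_force: [-1.6, -5.5, -2.6]
opening: 0.403
```

```bash
python3 a.py
```

```text
t21.25 yaw 0.66 j6 77.3 Mz -0.117 tau6 -0.117 tau seq [-0.03  -0.119 -0.113 -0.118] F [-1.  -4.7 -2.2] p [ 0.5345 -0.0501  0.1854]
```

send_rows(
  moves=[
    {"translation": [0,0,0],"angular": [0,0,0.05]},
    {"translation": [0,0,0],"angular": [0,0,0.05]},
  ],
)

```text
time: 21.5
eef_pos: [0.5345, -0.0502, 0.1854]
tcp_rot: [1.0, -0.019, -0.0, 0.002]
wrist_force: [-0.9, -4.2, -1.9]
opening: 0.403
```

```bash
python3 a.py
```

```text
t21.65 yaw -2.13 j6 80.1 Mz -0.057 tau6 -0.033 tau seq [ 0.043 -0.024 -0.037 -0.038] F [-1.4 -5.1 -2.2] p [ 0.5345 -0.0502  0.1854]
```

send_rows(
  moves=[
    {"translation": [0,0,0],"angular": [0,0,0.03]},
    {"translation": [0,0,0],"angular": [0,0,0.03]},
  ],
)

```text
time: 21.9
eef_pos: [0.5344, -0.0502, 0.1854]
tcp_rot: [0.999, -0.032, -0.0, 0.002]
wrist_force: [-2.0, -4.1, -2.3]
opening: 0.403
```

```bash
python3 a.py
```

```text
t22.05 yaw -3.67 j6 81.7 Mz 0.451 tau6 0.453 tau seq [0.49  0.457 0.452 0.451] F [-1.2 -5.4 -2.1] p [ 0.5344 -0.0502  0.1854]
```

The stop is found: 0.45 N m, with a steep rise, just past the rest at about −2.8°. The rests at 63.2, 46.7, 30.3, 13.8 and −2.7 give a pitch of 16.45°, so five clicks open should be at about 79.5°. I'm opening now and counting the waves.

send_rows(
  moves=[
    {"translation": [0,0,0],"angular": [0,0,-0.09]},
    {"translation": [0,0,0],"angular": [0,0,-0.09]},
  ],
)

```text
time: 22.3
eef_pos: [0.5345, -0.0501, 0.1854]
tcp_rot: [1.0, 0.013, -0.0, 0.002]
wrist_force: [-0.9, -4.8, -2.6]
opening: 0.4
```

```bash
python3 a.py
```

```text
t22.45 yaw 1.44 j6 76.5 Mz -0.127 tau6 -0.151 tau seq [-0.316 -0.173 -0.134 -0.146] F [-0.4 -4.8 -2.4] p [ 0.5345 -0.0502  0.1854]
```

send_rows(
  moves=[
    {"translation": [0,0,0],"angular": [0,0,-0.073]},
    {"translation": [0,0,0],"angular": [0,0,-0.073]},
  ],
)

```text
time: 22.7
eef_pos: [0.5346, -0.0502, 0.1854]
tcp_rot: [0.999, 0.049, -0.0, 0.002]
wrist_force: [-0.3, -5.1, -2.8]
opening: 0.402
```

```bash
python3 a.py
```

```text
t22.85 yaw 5.57 j6 72.4 Mz -0.017 tau6 -0.011 tau seq [-0.124 -0.017 -0.005 -0.011] F [-0.5 -4.5 -2.5] p [ 0.5346 -0.0502  0.1854]
```

send_rows(
  moves=[
    {"translation": [0,0,0],"angular": [0,0,-0.073]},
    {"translation": [0,0,0],"angular": [0,0,-0.073]},
  ],
)

```text
time: 23.1
eef_pos: [0.5347, -0.0502, 0.1854]
tcp_rot: [0.996, 0.085, -0.0, 0.002]
wrist_force: [-1.2, -4.3, -3.8]
opening: 0.4
```

```bash
python3 a.py
```

```text
t23.25 yaw 9.69 j6 68.3 Mz 0.140 tau6 0.125 tau seq [0.011 0.121 0.127 0.126] F [-0.1 -5.2 -2.5] p [ 0.5347 -0.0501  0.1854]
```

send_rows(
  moves=[
    {"translation": [0,0,0],"angular": [0,0,-0.073]},
    {"translation": [0,0,0],"angular": [0,0,-0.073]},
  ],
)

```text
time: 23.5
eef_pos: [0.5348, -0.0501, 0.1854]
tcp_rot: [0.993, 0.12, -0.0, 0.002]
wrist_force: [-0.1, -4.5, -3.0]
opening: 0.402
```

```bash
python3 a.py
```

```text
t23.65 yaw 13.79 j6 64.2 Mz -0.023 tau6 -0.018 tau seq [-0.129 -0.019 -0.021 -0.014] F [ 0.6 -4.8 -3.2] p [ 0.5348 -0.0501  0.1854]
```

send_rows(
  moves=[
    {"translation": [0,0,0],"angular": [0,0,-0.073]},
    {"translation": [0,0,0],"angular": [0,0,-0.073]},
  ],
)

```text
time: 23.9
eef_pos: [0.5348, -0.0501, 0.1854]
tcp_rot: [0.988, 0.155, -0.0, 0.002]
wrist_force: [0.1, -4.9, -3.5]
opening: 0.399
```

```bash
python3 a.py
```

```text
t24.05 yaw 17.89 j6 60.1 Mz -0.165 tau6 -0.151 tau seq [-0.261 -0.153 -0.154 -0.146] F [ 0.3 -4.8 -3.4] p [ 0.5349 -0.0501  0.1854]
```

send_rows(
  moves=[
    {"translation": [0,0,0],"angular": [0,0,-0.073]},
    {"translation": [0,0,0],"angular": [0,0,-0.073]},
  ],
)

```text
time: 24.3
eef_pos: [0.5349, -0.0501, 0.1854]
tcp_rot: [0.982, 0.191, -0.0, 0.002]
wrist_force: [0.0, -4.9, -4.2]
opening: 0.399
```

```bash
python3 a.py
```

```text
t24.45 yaw 22.02 j6 56.0 Mz 0.027 tau6 -0.007 tau seq [-0.116 -0.009 -0.007 -0.003] F [ 0.7 -4.5 -3.8] p [ 0.5349 -0.0501  0.1854]
```

send_rows(
  moves=[
    {"translation": [0,0,0],"angular": [0,0,-0.073]},
    {"translation": [0,0,0],"angular": [0,0,-0.073]},
  ],
)

```text
time: 24.7
eef_pos: [0.535, -0.05, 0.1854]
tcp_rot: [0.974, 0.226, -0.0, 0.002]
wrist_force: [-0.0, -4.9, -3.6]
opening: 0.398
```

```bash
python3 a.py
```

```text
t24.85 yaw 26.14 j6 51.8 Mz 0.102 tau6 0.124 tau seq [0.012 0.122 0.125 0.126] F [ 1.1 -5.  -2.7] p [ 0.535  -0.05    0.1854]
```

send_rows(
  moves=[
    {"translation": [0,0,0],"angular": [0,0,-0.073]},
    {"translation": [0,0,0],"angular": [0,0,-0.073]},
  ],
)

```text
time: 25.1
eef_pos: [0.5351, -0.05, 0.1855]
tcp_rot: [0.965, 0.261, 0.0, 0.002]
wrist_force: [0.9, -4.6, -3.3]
opening: 0.4
```

```bash
python3 a.py
```

```text
t25.25 yaw 30.24 j6 47.7 Mz -0.010 tau6 -0.022 tau seq [-0.133 -0.023 -0.025 -0.018] F [ 1.2 -4.1 -3.4] p [ 0.5351 -0.05    0.1854]
```

Two clicks counted, at 13.8° and 30.2°. Three more to go.

send_rows(
  moves=[
    {"translation": [0,0,0],"angular": [0,0,-0.073]},
    {"translation": [0,0,0],"angular": [0,0,-0.073]},
  ],
)

```text
time: 25.5
eef_pos: [0.5351, -0.05, 0.1854]
tcp_rot: [0.955, 0.295, 0.0, 0.001]
wrist_force: [1.4, -4.8, -3.1]
opening: 0.407
```

```bash
python3 a.py
```

```text
t25.65 yaw 34.35 j6 43.6 Mz -0.144 tau6 -0.151 tau seq [-0.261 -0.153 -0.154 -0.146] F [ 1.2 -4.  -3.5] p [ 0.5351 -0.0499  0.1854]
```

send_rows(
  moves=[
    {"translation": [0,0,0],"angular": [0,0,-0.073]},
    {"translation": [0,0,0],"angular": [0,0,-0.073]},
  ],
)

```text
time: 25.9
eef_pos: [0.5352, -0.0499, 0.1855]
tcp_rot: [0.944, 0.33, 0.0, 0.001]
wrist_force: [1.7, -4.4, -3.5]
opening: 0.399
```

```bash
python3 a.py
```

```text
t26.05 yaw 38.48 j6 39.5 Mz -0.002 tau6 -0.001 tau seq [-0.111 -0.004 -0.002  0.002] F [ 1.3 -4.3 -3.3] p [ 0.5352 -0.0499  0.1854]
```

send_rows(
  moves=[
    {"translation": [0,0,0],"angular": [0,0,-0.073]},
    {"translation": [0,0,0],"angular": [0,0,-0.073]},
  ],
)

```text
time: 26.3
eef_pos: [0.5352, -0.0498, 0.1854]
tcp_rot: [0.932, 0.363, 0.0, 0.001]
wrist_force: [1.5, -4.4, -3.6]
opening: 0.401
```

```bash
python3 a.py
```

```text
t26.45 yaw 42.60 j6 35.4 Mz 0.179 tau6 0.124 tau seq [0.012 0.121 0.124 0.126] F [ 1.9 -4.3 -3.9] p [ 0.5353 -0.0498  0.1854]
```

send_rows(
  moves=[
    {"translation": [0,0,0],"angular": [0,0,-0.073]},
    {"translation": [0,0,0],"angular": [0,0,-0.073]},
  ],
)

```text
time: 26.7
eef_pos: [0.5353, -0.0498, 0.1854]
tcp_rot: [0.918, 0.396, 0.0, 0.001]
wrist_force: [1.6, -3.4, -3.9]
opening: 0.403
```

```bash
python3 a.py
```

```text
t26.85 yaw 46.70 j6 31.3 Mz -0.006 tau6 -0.027 tau seq [-0.138 -0.028 -0.029 -0.023] F [ 1.7 -3.6 -4.7] p [ 0.5354 -0.0498  0.1855]
```

send_rows(
  moves=[
    {"translation": [0,0,0],"angular": [0,0,-0.073]},
    {"translation": [0,0,0],"angular": [0,0,-0.073]},
  ],
)

```text
time: 27.1
eef_pos: [0.5354, -0.0497, 0.1854]
tcp_rot: [0.903, 0.429, 0.0, 0.001]
wrist_force: [1.7, -4.0, -3.3]
opening: 0.399
```

```bash
python3 a.py
```

```text
t27.25 yaw 50.80 j6 27.2 Mz -0.124 tau6 -0.150 tau seq [-0.26  -0.152 -0.154 -0.145] F [ 1.8 -2.8 -4.2] p [ 0.5354 -0.0497  0.1854]
```

send_rows(
  moves=[
    {"translation": [0,0,0],"angular": [0,0,-0.073]},
    {"translation": [0,0,0],"angular": [0,0,-0.073]},
  ],
)

```text
time: 27.5
eef_pos: [0.5354, -0.0497, 0.1854]
tcp_rot: [0.887, 0.461, 0.0, 0.001]
wrist_force: [2.6, -3.5, -4.9]
opening: 0.401
```

```bash
python3 a.py
```

```text
t27.65 yaw 54.94 j6 23.1 Mz 0.027 tau6 0.004 tau seq [-0.105  0.002  0.004  0.007] F [ 3.  -3.  -4.5] p [ 0.5354 -0.0496  0.1854]
```

send_rows(
  moves=[
    {"translation": [0,0,0],"angular": [0,0,-0.073]},
    {"translation": [0,0,0],"angular": [0,0,-0.073]},
  ],
)

```text
time: 27.9
eef_pos: [0.5355, -0.0496, 0.1854]
tcp_rot: [0.87, 0.493, 0.0, 0.001]
wrist_force: [3.2, -2.7, -3.7]
opening: 0.403
```

```bash
python3 a.py
```

```text
t28.05 yaw 59.06 j6 18.9 Mz 0.144 tau6 0.123 tau seq [0.011 0.121 0.124 0.125] F [ 2.6 -2.9 -5.1] p [ 0.5355 -0.0496  0.1854]
```

send_rows(
  moves=[
    {"translation": [0,0,0],"angular": [0,0,-0.073]},
    {"translation": [0,0,0],"angular": [0,0,-0.073]},
  ],
)

```text
time: 28.3
eef_pos: [0.5355, -0.0495, 0.1855]
tcp_rot: [0.852, 0.524, 0.0, 0.001]
wrist_force: [2.1, -2.4, -3.7]
opening: 0.403
```

```bash
python3 a.py
```

```text
t28.45 yaw 63.16 j6 14.8 Mz -0.037 tau6 -0.031 tau seq [-0.142 -0.032 -0.034 -0.027] F [ 2.9 -3.1 -4.7] p [ 0.5355 -0.0495  0.1855]
```

send_rows(
  moves=[
    {"translation": [0,0,0],"angular": [0,0,-0.073]},
    {"translation": [0,0,0],"angular": [0,0,-0.073]},
  ],
)

```text
time: 28.7
eef_pos: [0.5355, -0.0494, 0.1855]
tcp_rot: [0.833, 0.554, 0.0, 0.001]
wrist_force: [2.8, -1.7, -4.6]
opening: 0.398
```

```bash
python3 a.py
```

```text
t28.85 yaw 67.27 j6 10.7 Mz -0.160 tau6 -0.150 tau seq [-0.26  -0.152 -0.153 -0.145] F [ 3.5 -2.5 -4.7] p [ 0.5355 -0.0494  0.1854]
```

send_rows(
  moves=[
    {"translation": [0,0,0],"angular": [0,0,-0.073]},
    {"translation": [0,0,0],"angular": [0,0,-0.073]},
  ],
)

```text
time: 29.1
eef_pos: [0.5356, -0.0493, 0.1854]
tcp_rot: [0.812, 0.584, 0.0, 0.001]
wrist_force: [2.8, -2.4, -3.9]
opening: 0.395
```

```bash
python3 a.py
```

```text
t29.25 yaw 71.39 j6 6.6 Mz 0.000 tau6 0.010 tau seq [-0.1    0.007  0.01   0.013] F [ 2.5 -2.1 -4.6] p [ 0.5356 -0.0494  0.1854]
```

send_rows(
  moves=[
    {"translation": [0,0,0],"angular": [0,0,-0.073]},
    {"translation": [0,0,0],"angular": [0,0,-0.073]},
  ],
)

```text
time: 29.5
eef_pos: [0.5356, -0.0493, 0.1854]
tcp_rot: [0.791, 0.612, 0.0, 0.001]
wrist_force: [2.2, -2.3, -4.1]
opening: 0.402
```

```bash
python3 a.py
```

```text
t29.65 yaw 75.52 j6 2.5 Mz 0.150 tau6 0.122 tau seq [0.01  0.12  0.122 0.124] F [ 3.  -2.  -4.7] p [ 0.5356 -0.0493  0.1854]
```

send_rows(
  moves=[
    {"translation": [0,0,0],"angular": [0,0,-0.073]},
    {"translation": [0,0,0],"angular": [0,0,-0.073]},
  ],
)

```text
time: 29.9
eef_pos: [0.5356, -0.0492, 0.1854]
tcp_rot: [0.768, 0.64, 0.0, 0.001]
wrist_force: [3.5, -1.3, -4.9]
opening: 0.403
```

```bash
python3 a.py
```

```text
t30.05 yaw 79.62 j6 -1.6 Mz -0.008 tau6 -0.036 tau seq [-0.147 -0.037 -0.039 -0.032] F [ 3.1 -1.8 -4.3] p [ 0.5356 -0.0492  0.1854]
```

All five clicks are counted, with rests at 13.8, 30.2, 46.7, 63.2 and 79.6°, and the torque is nil here. I'll soften the grip and let go, comparing wrist pictures from before and after.

Run:
```python
from h import *
s=snapshot("wrist");np.savez("wb.npz",**s)
```

send_rows(
  moves=[
    {"translation": [0.02,0,0.04],"angular": [0,0,0.01]},
    {"translation": [0.02,0,0.04],"angular": [0,0,0.01]},
  ],
  squeeze=20,
)

```text
time: 30.35
eef_pos: [0.5356, -0.0492, 0.1854]
tcp_rot: [0.771, 0.636, 0.0, 0.001]
wrist_force: [1.6, -1.9, -1.7]
opening: 0.403
```

```bash
python3 a.py
```

```text
t30.50 yaw 79.06 j6 -1.0 Mz 0.000 tau6 -0.003 tau seq [ 0.018  0.001 -0.004 -0.006] F [ 1.1 -2.8 -0.5] p [ 0.5356 -0.0492  0.1854]
```

send_rows(
  moves=[
    {"translation": [0,0,0],"angular": [0,0,0]},
    {"translation": [0,0,0],"angular": [0,0,0]},
    {"translation": [0,0,0],"angular": [0,0,0]},
    {"translation": [0,0,0],"angular": [0,0,0]},
    {"translation": [0,0,0],"angular": [0,0,0]},
  ],
  grip=0,
)

```text
time: 31.12
eef_pos: [0.5356, -0.0491, 0.1854]
tcp_rot: [0.771, 0.637, 0.0, 0.001]
wrist_force: [0.1, -0.6, -0.8]
opening: 1.001
```

```bash
python3 o.py
python3 - <<'E'
from h import *
s=snapshot("wrist");np.savez("wa.npz",**s)
b=np.load("wb.npz")["frame"];a=s["frame"]
c=proj(s,np.array([.5353,-.0492,.209]),True);print(c)
x,y=int(c[0]),int(c[1])
f=[cv2.resize(i[y-60:y+60,x-60:x+60,::-1],(390,390),interpolation=2) for i in(b,a)]
cv2.imwrite("pics/ba.png",np.hstack(f))
E
```

```text
t31.12 yaw79.07 j6 -1.0 Mz -0.034 tau6 0.000 M [0.027 0.023] F [ 0.1 -0.6 -0.8] p [ 0.5356 -0.0491  0.1854] op 1.001
[316.65316972 338.26006443]
```

View pics/ba.png

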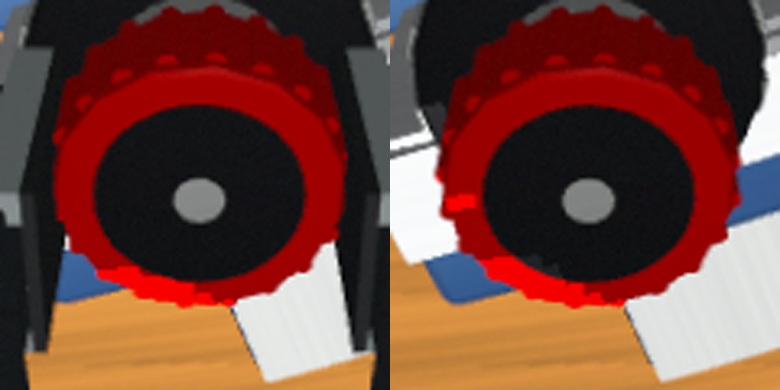

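The flute pattern is the same before and after, so the dial did not move on release. From the grip constraints the dial axis is at (0.5345, −0.0490). Next is the cap.

send_rows(
  moves=[
    {"translation": [0,0,-4],"angular": [0,0,0]},
    {"translation": [0,0,-9],"angular": [0,0,0]},
    {"translation": [-4,0.4,-11],"angular": [0,0,0]},
    {"translation": [-10,1,-11],"angular": [0,0,0]},
    {"translation": [-16,1.7,-10],"angular": [0,0,0]},
    {"translation": [-21,2.3,-8],"angular": [0,0,0]},
    {"translation": [-23.5,2.5,-6.5],"angular": [0,0,0]},
    {"translation": [-23.5,2.5,-6.5],"angular": [0,0,0]},
  ],
)

```text
time: 32.17
eef_pos: [0.5142, -0.2858, 0.2489]
tcp_rot: [0.772, 0.635, -0.0, -0.0]
wrist_force: [0.0, 0.5, -0.5]
opening: 1.001
```

```bash
python3 o.py
python3 - <<'E'
from h import *
for n in("wrist","top","scene"):
    s=snapshot(n);f=n=="wrist"
    if f: cv2.imwrite("pics/w3.png",s["frame"][:,:,::-1])
    h=cv2.cvtColor(s["frame"],cv2.COLOR_RGB2HSV);yy,xx=np.mgrid[:480,:640]
    for d in masks_of(s,"dust_cap"):
        m,st,_=big(d["region"]);r=d["rect"];c=np.array(r[:2])+np.array(r[2:])/2
        p0=atz(s,c,.017,f)[:2]
        if np.linalg.norm(p0-[.52,-.27])>.2: continue
        p,e=fit(s,m,.023,0,.034,p0,f);print(n,np.round(r,1),round(d["p"],2),"fit23",p.round(4),e.round(2),end=" ")
        x,y,w,hh=[int(v) for v in r];g=np.zeros((480,640),bool);g[y:y+hh,x:x+w]=True
        g&=(h[...,1]<45)&(h[...,2]>95)&(h[...,2]<215)
        if g.sum()>4:
            gm,st,_=big(g);print("grey",st,atz(s,st[:2]+st[2:4]/2-.5,.034,f).round(4))
        else:print()
E
```

```text
t32.17 yaw78.89 j6 -24.1 Mz -0.013 tau6 -0.071 M [0.046 0.005] F [ 0.   0.5 -0.5] p [ 0.5142 -0.2858  0.2489] op 1.001
wrist [202.9 100.6  67.3  64.5] 0.89 fit23 [ 0.43   -0.3569] 8.72 grey [ 214  115   43   44 1260] [ 0.435  -0.3513  0.034 ]
wrist [383.4 163.1  44.4  46.6] 0.82 fit23 [ 0.5198 -0.1945] 0.54 grey [ 383  164   39   40 1069] [ 0.5123 -0.1998  0.034 ]
wrist [295.  174.6  48.3  49.8] 0.62 fit23 [ 0.515  -0.2844] 0.46 grey [304 187  30  30 690] [ 0.5149 -0.2846  0.034 ]
top [376.1 215.1  16.4  17.5] 0.53 fit23 [ 0.5191 -0.1961] 0.18 grey [376 219  15  13 116] [ 0.5134 -0.1957  0.034 ]
scene [224.2 224.1  25.2  26.4] 0.77 fit23 [ 0.4336 -0.3527] 3.39 grey [231 224  13   8  80] [ 0.4238 -0.3619  0.034 ]
scene [221.6 252.5  23.5  19.8] 0.75 fit23 [ 0.5149 -0.2857] 0.76 grey [226 252  11   6  55] [ 0.5155 -0.2856  0.034 ]
scene [244.2 263.1  16.1  24.1] 0.61 fit23 [ 0.5226 -0.198 ] 0.76 grey [247 275  13  12 127] [ 0.5513 -0.1705  0.034 ]
```

View pics/w3.png

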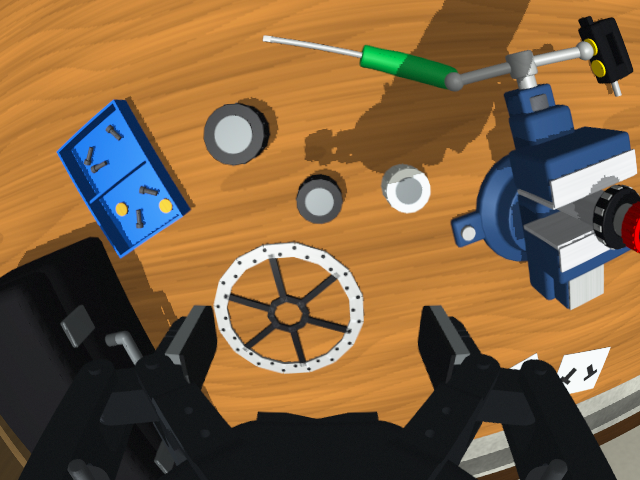

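Candidates in this view are the small black cap at (319,199), large black at (236,133) and white at (407,188), with yellow out of view. The small black one fits a 46 mm circle to 0.5 px, while the large black one does not fit. The target is therefore the cap at (0.515, −0.2847).

send_rows(
  moves=[
    {"translation": [0.12,0.06,6],"angular": [0,0,0]},
    {"translation": [0.12,0.06,12],"angular": [0,0,0]},
    {"translation": [0.12,0.06,17],"angular": [0,0,0]},
    {"translation": [0.12,0.06,20.5],"angular": [0,0,0]},
    {"translation": [0.12,0.06,23],"angular": [0,0,0]},
    {"translation": [0.12,0.06,24.4],"angular": [0,0,0]},
    {"translation": [0.12,0.06,24.4],"angular": [0,0,0]},
    {"translation": [0.12,0.06,24.4],"angular": [0,0,0]},
  ],
  grip=0.3,
  squeeze=25,
)

```text
time: 33.48
eef_pos: [0.5188, -0.2836, 0.009]
tcp_rot: [0.771, 0.637, 0.001, 0.003]
wrist_force: [0.8, 0.4, 0.4]
opening: 0.696
```

```bash
python3 o.py
```

```text
t33.48 yaw79.18 j6 -24.0 Mz -0.006 tau6 0.000 M [-0.025  0.042] F [0.8 0.4 0.4] p [ 0.5188 -0.2836  0.009 ] op 0.696
```

send_rows(
  moves=[
    {"translation": [0,0,0],"angular": [0,0,0]},
    {"translation": [0,0,0],"angular": [0,0,0]},
  ],
)

```text
time: 33.72
eef_pos: [0.5196, -0.2841, 0.0101]
tcp_rot: [0.771, 0.637, 0.001, 0.004]
wrist_force: [-0.2, -0.8, 0.1]
opening: 0.697
```

send_rows(
  moves=[
    {"translation": [-0.18,-0.35,0.45],"angular": [0,0,0]},
    {"translation": [-0.18,-0.35,0.45],"angular": [0,0,0]},
    {"translation": [-0.18,-0.35,0.45],"angular": [0,0,0]},
  ],
)

```text
time: 34.1
eef_pos: [0.5156, -0.2852, 0.0054]
tcp_rot: [0.771, 0.637, 0.001, 0.004]
wrist_force: [-0.0, -0.0, -0.1]
opening: 0.702
```

```bash
python3 o.py
```

```text
t34.10 yaw79.17 j6 -24.3 Mz -0.021 tau6 -0.000 M [-0.041  0.015] F [-0.  -0.  -0.1] p [ 0.5156 -0.2852  0.0054] op 0.702
```

send_rows(
  moves=[
    {"translation": [0,-0.05,0],"angular": [0,0,0]},
    {"translation": [0,-0.05,0],"angular": [0,0,0]},
    {"translation": [0,-0.05,0],"angular": [0,0,0]},
    {"translation": [0,-0.05,0],"angular": [0,0,0]},
    {"translation": [0,-0.05,0],"angular": [0,0,0]},
  ],
  grip=1,
  squeeze=30,
)

```text
time: 34.72
eef_pos: [0.5153, -0.2853, 0.0057]
tcp_rot: [0.771, 0.637, 0.001, 0.004]
wrist_force: [-0.7, 0.0, 4.1]
opening: 0.535
```

```bash
python3 o.py
```

```text
t34.73 yaw79.17 j6 -24.3 Mz -0.008 tau6 0.002 M [0.135 0.062] F [-0.7  0.   4.1] p [ 0.5153 -0.2853  0.0057] op 0.535
```

The opening is 45.5 mm, which matches the cap. Next I lift, carry it above the dial and check.

send_rows(
  moves=[
    {"translation": [0,0,-2],"angular": [0,0,0]},
    {"translation": [0,0,-6],"angular": [0,0,0]},
    {"translation": [0,0,-11],"angular": [0,0,0]},
    {"translation": [0,0,-16],"angular": [0,0,0]},
    {"translation": [1,-0.1,-21],"angular": [0,0,0]},
    {"translation": [4,-0.4,-25],"angular": [0,0,0]},
    {"translation": [8.5,-0.9,-26.4],"angular": [0,0,0]},
    {"translation": [13.5,-1.5,-26.4],"angular": [0,0,0]},
    {"translation": [18,-2,-26.4],"angular": [0,0,0]},
    {"translation": [21.5,-2.3,-26.4],"angular": [0,0,0]},
    {"translation": [23.57,-2.56,-26.4],"angular": [0,0,0]},
    {"translation": [23.57,-2.56,-26.4],"angular": [0,0,0]},
  ],
)

```text
time: 36.22
eef_pos: [0.5322, -0.0464, 0.2681]
tcp_rot: [0.77, 0.638, 0.001, 0.004]
wrist_force: [-0.5, -0.3, -0.0]
opening: 0.531
```

```bash
python3 o.py
python3 - <<'E'
from h import *
s=snapshot("wrist");cv2.imwrite("pics/w4.png",s["frame"][:,:,::-1])
o=observe();T=o["eef_pos"];Rm=R.from_quat(o["tcp_rot"]).as_matrix()
print(R.from_quat(o["tcp_rot"]).as_matrix().round(4).tolist())
h=cv2.cvtColor(s["frame"],cv2.COLOR_RGB2HSV)
zt=T[2]-.0057+.034
c=proj(s,np.array([T[0],T[1],zt]),True);yy,xx=np.mgrid[:480,:640]
g=(h[...,1]<45)&(h[...,2]>95)&(h[...,2]<225)&(np.hypot(xx-c[0],yy-c[1])<50)
m,st,ce=big(g);ctr=st[:2]+st[2:4]/2-.5;P=atz(s,ctr,zt,True);print("exp",c,st,ce,"disc",P.round(4),"off tool",(Rm.T@(P-T)).round(4))
for z in(.209,):
    print("dial proj",proj(s,np.array([.5345,-.0490,z]),True))
E
```

```text
t36.23 yaw79.32 j6 -1.0 Mz 0.005 tau6 0.075 M [-0.062  0.011] F [-0.5 -0.3 -0. ] p [ 0.5322 -0.0464  0.2681] op 0.531
[[0.1866, 0.9824, 0.0061], [0.9824, -0.1866, -0.005], [-0.0038, 0.0069, -1.0]]
exp [314.2429478  346.78571526] [294 366  21   9  77] [303.33766234 370.27272727] disc [ 0.5427 -0.0534  0.2965] off tool [-0.0041  0.0115 -0.0282]
dial proj [313.82971199 263.06210383]
```

View pics/w4.png

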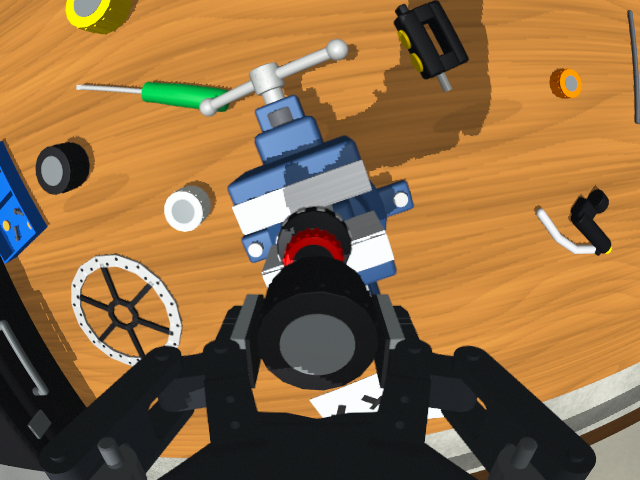

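Run:
```python
from h import *
s=snapshot("wrist");f=s["frame"];print(f[344,317],f[380,317],f[300,317])
o=observe();T=o["eef_pos"];Rm=R.from_quat(o["tcp_rot"]).as_matrix()
g=f.min(2)>60;yy,xx=np.mgrid[:480,:640];g&=(np.hypot(xx-317,yy-344)<48)
m,st,ce=big(g);ctr=st[:2]+st[2:4]/2-.5
zt=T[2]-.0057+.034;print(st,ce)
for q in(ctr,ce):
    P=atz(s,q,zt,True);print(P.round(4),(Rm.T@(P-T)).round(4))
for r in(.014,.016,.018):print(r,fit(s,m,r,zt,zt,T[:2],True))
print(T)
```

```text
[87 92 94] [42 42 45] [25 25 26]
[ 280  314   75   61 3639] [316.93184941 344.11926353]
[ 0.5313 -0.0471  0.2965] [ 0.0006 -0.001  -0.0283]
[ 0.5314 -0.0471  0.2965] [ 0.0005 -0.001  -0.0283]
0.014 (array([ 0.53211401, -0.04727048]), np.float64(0.7124500814205982))
0.016 (array([ 0.5337006 , -0.04754586]), np.float64(4.396215639404952))
0.018 (array([ 0.53582562, -0.04797201]), np.float64(9.545231965032448))
[ 0.53238635 -0.04798776  0.26824042]
```

send_rows(
  moves=[
    {"translation": [-0.06,0.29,2],"angular": [0.007,0.004,0]},
    {"translation": [-0.06,0.29,4],"angular": [0.007,0.004,0]},
    {"translation": [-0.06,0.29,4.6],"angular": [0.007,0.004,0]},
    {"translation": [-0.06,0.29,4.6],"angular": [0.007,0.004,0]},
    {"translation": [-0.06,0.29,4.6],"angular": [0.007,0.004,0]},
  ],
)

```text
time: 36.95
eef_pos: [0.5359, -0.0498, 0.2231]
tcp_rot: [0.771, 0.637, 0.001, 0.001]
wrist_force: [0.0, 0.2, 0.5]
opening: 0.538
```

Run:
```python
from h import *
s=snapshot("scene");snapshot("top");o=observe();T=o["eef_pos"];Rm=R.from_quat(o["tcp_rot"]).as_matrix()
d=Rm.T@(np.array([.5351,-.0491,.1857])-T);print(o["time"],T.round(4),"to go cm",(d*100).round(3),"z",Rm[:,2].round(4),o["wrist_force"].round(1))
c=proj(s,np.array([.5345,-.049,.21])).astype(int);print(c)
cv2.imwrite("pics/s5.png",cv2.resize(s["frame"][c[1]-45:c[1]+45,c[0]-50:c[0]+50,::-1],None,fx=6,fy=6,interpolation=2))
```

```text
37.05 [ 0.5359 -0.0496  0.2231] to go cm [ 0.028 -0.096  3.742] z [ 1.7e-03 -2.0e-04 -1.0e+00] [ 0.  -0.6 -0.4]
[293 235]
```

View pics/s5.png

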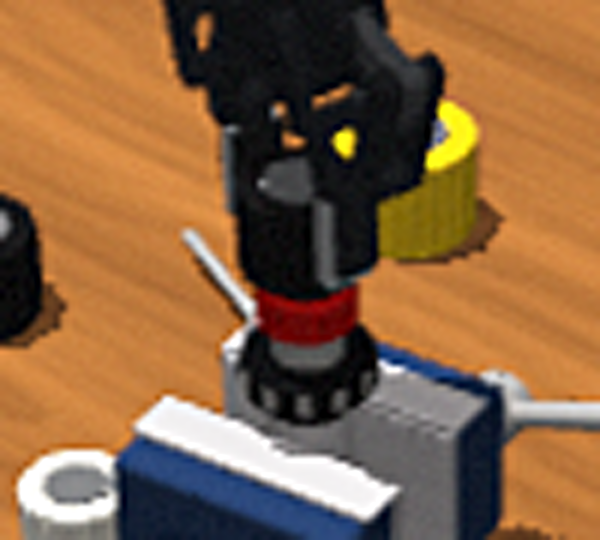

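The cap (centre about x 308) sits centred over the red dial (centre about x 306). Lowering.

send_rows(
  moves=[
    {"translation": [0.03,-0.1,0],"angular": [0,0,0]},
    {"translation": [0.03,-0.1,0.5],"angular": [0,0,0]},
    {"translation": [0.03,-0.1,1.0],"angular": [0,0,0]},
    {"translation": [0.03,-0.1,1.5],"angular": [0,0,0]},
    {"translation": [0.03,-0.1,1.8],"angular": [0,0,0]},
    {"translation": [0.03,-0.1,1.8],"angular": [0,0,0]},
  ],
)

```text
time: 37.8
eef_pos: [0.5348, -0.049, 0.2047]
tcp_rot: [0.771, 0.637, 0.0, 0.0]
wrist_force: [-0.2, 0.1, -0.1]
opening: 0.534
```

```bash
cat > g.py <<'E'
from h import *
F=[]
for i in range(3): snapshot("top");o=observe();F.append(o["wrist_force"])
T=o["eef_pos"];Rm=R.from_quat(o["tcp_rot"]).as_matrix()
d=Rm.T@(np.array([.5351,-.0491,.1857])-T);print(o["time"],T.round(4),"to go cm",(d*100).round(3),"F",np.mean(F,0).round(1),o["opening"].round(3))
E
python3 g.py
```

```text
Traceback (most recent call last):
  File "g.py", line 5, in <module>
    d=Rm.T@(np.array([.5351,-.0491,.1857])-T);print(o["time"],T.round(4),"to go cm",(d*100).round(3),"F",np.mean(F,0).round(1),o["opening"].round(3))
                                                                                                                               ^^^^^^^^^^^^^^^^^^
AttributeError: 'float' object has no attribute 'round'
```

send_rows(
  moves=[
    {"translation": [0,0.03,0.4],"angular": [0,0,0]},
    {"translation": [0,0.03,0.8],"angular": [0,0,0]},
    {"translation": [0,0.03,1.2],"angular": [0,0,0]},
    {"translation": [0,0.03,1.5],"angular": [0,0,0]},
    {"translation": [0,0.03,1.5],"angular": [0,0,0]},
  ],
)

```text
time: 38.58
eef_pos: [0.5352, -0.0491, 0.1899]
tcp_rot: [0.771, 0.637, 0.0, 0.0]
wrist_force: [-0.4, -0.3, -0.3]
opening: 0.534
```

```bash
sed -i 's/,o\["opening"\].round(3)//' g.py; python3 g.py
```

```text
38.725 [ 0.5356 -0.0492  0.1904] to go cm [ 0.002 -0.05   0.468] F [-0.1 -0.4 -0.8]
```

send_rows(
  moves=[
    {"translation": [0,0,0.1],"angular": [0,0,0]},
    {"translation": [0,0,0.2],"angular": [0,0,0]},
    {"translation": [0,0,0.2],"angular": [0,0,0]},
  ],
)

```text
time: 39.1
eef_pos: [0.5355, -0.0492, 0.1883]
tcp_rot: [0.771, 0.637, 0.001, 0.001]
wrist_force: [0.5, -1.0, 0.5]
opening: 0.533
```

```bash
python3 g.py
```

```text
39.25 [ 0.5356 -0.0492  0.1884] to go cm [ 0.    -0.051  0.272] F [ 0.  -0.2 -0.4]
```

send_rows(
  moves=[
    {"translation": [0,-0.04,0.15],"angular": [0,0,0]},
    {"translation": [0,-0.04,0.2],"angular": [0,0,0]},
    {"translation": [0,-0.04,0.2],"angular": [0,0,0]},
  ],
)

```text
time: 39.62
eef_pos: [0.5351, -0.0491, 0.1863]
tcp_rot: [0.771, 0.637, 0.001, 0.001]
wrist_force: [-0.7, -0.8, -0.1]
opening: 0.537
```

```bash
python3 g.py
```

```text
39.775 [ 0.5352 -0.0491  0.1864] to go cm [ 0.002 -0.011  0.071] F [-0.1  0.4 -0. ]
```

send_rows(
  moves=[
    {"translation": [0,0,0.1],"angular": [0,0,0]},
    {"translation": [0,0,0.15],"angular": [0,0,0]},
    {"translation": [0,0,0.15],"angular": [0,0,0]},
  ],
)

```text
time: 40.15
eef_pos: [0.5353, -0.0491, 0.1856]
tcp_rot: [0.771, 0.637, 0.001, 0.001]
wrist_force: [-2.5, 0.5, 5.0]
opening: 0.532
```

```bash
python3 g.py
```

```text
40.3 [ 0.5353 -0.0491  0.1856] to go cm [-0.001 -0.017 -0.009] F [-2.   0.9  4.9]
```

Contact came at 5 N with the TCP at 0.1856, exactly the predicted seating height. Releasing and retreating.

send_rows(
  moves=[
    {"translation": [0,0,0],"angular": [0,0,0]},
    {"translation": [0,0,0],"angular": [0,0,0]},
    {"translation": [0,0,0],"angular": [0,0,0]},
    {"translation": [0,0,0],"angular": [0,0,0]},
    {"translation": [0,0,0],"angular": [0,0,0]},
    {"translation": [0,0,-1],"angular": [0,0,0]},
    {"translation": [0,0,-4],"angular": [0,0,0]},
    {"translation": [0,0,-9],"angular": [0,0,0]},
    {"translation": [0,-3,-13],"angular": [0,0,0]},
    {"translation": [0,-8,-14],"angular": [0,0,0]},
    {"translation": [0,-8,-14],"angular": [0,0,0]},
  ],
  grip=0,
)

```text
time: 41.68
eef_pos: [0.4543, -0.0335, 0.3279]
tcp_rot: [0.771, 0.637, 0.002, 0.002]
wrist_force: [0.2, -0.5, 0.1]
opening: 1.002
```

```bash
python3 o.py
python3 - <<'E'
from h import *
s=snapshot("scene");w=snapshot("wrist")
c=proj(s,np.array([.5345,-.049,.2])).astype(int)
a=s["frame"][c[1]-45:c[1]+45,c[0]-50:c[0]+50,::-1];a=cv2.resize(a,(400,360),interpolation=2)
c=proj(w,np.array([.5345,-.049,.2]),True).astype(int);print(c)
b=cv2.resize(w["frame"][max(0,c[1]-60):c[1]+60,max(0,c[0]-66):c[0]+66,::-1],(400,360),interpolation=2)
cv2.imwrite("pics/f.png",np.hstack([a,b]))
for n,q,f in(("scene",s,False),("wrist",w,True)):
  for d in masks_of(q,"dust_cap"):
    r=np.array(d["rect"]);cc=r[:2]+r[2:]/2;p=atz(q,cc,.197,f)
    if np.linalg.norm(p[:2]-[.5345,-.049])<.03:
        m,_,_=big(d["region"]);print(n,r.round(1),d["p"],fit(q,m,.023,.18,.214,p[:2],f,True))
E
```

```text
t41.67 yaw79.19 j6 -1.4 Mz -0.050 tau6 -0.004 M [-0.035 -0.08 ] F [ 0.2 -0.5  0.1] p [ 0.4543 -0.0335  0.3279] op 1.002
[317 317]
scene [283.3 229.8  22.   26.9] 0.67 (array([ 0.52390864, -0.06150869, -0.01226878]), np.float64(0.38023703445687457))
wrist [286.9 283.2  60.5  66.1] 0.56 (array([ 0.53602152, -0.04948102, -0.00281262]), np.float64(0.49570802968247896))
```

View pics/f.png

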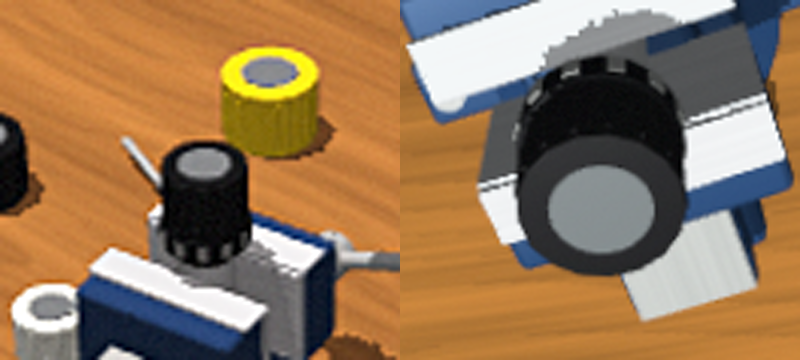

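The cap is seated upright on the top cap, no red shows, and the robot is clear. Handing in.

```bash
python3 -c "
from cell import *
print(close_job())"
```

```text
the job is handed in; nothing more can be done
None
```

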